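# Kickstand down and roller frame held upright

## Robot

A 7-joint arm with a two-finger parallel gripper is mounted at the origin on the work surface. World frame = base frame: x ahead of the robot, y to its left, z up, the work surface at z = 0. Lengths are in mm, angles in rad, forces in N, time in s.
With the tool pointing down it reaches from about 400 to 750 mm from the base axis. Payload 19.5 kg.
Tool frame: the origin (TCP) lies at the very end of the fingers, on their centre line; the grasp point (between the pads) lies r.grasp_offset behind it (r.grasp_offset is the distance from the TCP to the grasp point, in mm); z points along the fingers, y is the line along which they close (so a half turn about z gives the same grasp; the last joint's range is limited). The gripper opens to 85 mm and grips with 20 to 120 N. Pads are 22 mm wide; open, the fingers measure 114 mm over their backs; the gripper's body (76 mm by 85 mm) begins 54 mm behind the grasp point. The pads swing forward as they close: fully open they stand 13 mm farther back than shut.
Start: joints at [-1.383, 0.707, -0.028, 1.485, 0.022, 0.951, -0.075], TCP at [130.964, 559.86, 231.268] pointing down, gripper open.
Joint ranges: [-2.71, 2.71], [-0.32, 2.16], [-1.57, 1.52], [0, 2.45], [-1.46, 4.6], [0, 2.02], [-2.83, 2.83]. Speed limits (rad/s): [1.89, 1.89, 2.57, 2.57, 3.01, 3.01, 3.01].

## Interface

Orientations are given as a unit quaternion [x, y, z, w].
In Python, from station import r gives the robot as it stands. The module is installed in compiled form; this text tells all that it offers.
- The arm moves only by the tool jog_arm, never from a script. Its argument "moves" is a list of rows, each a list of 3 entries, a list of its own where there are three numbers: the shift along the tool's x, y, z in units of 30 mm (1.0 is 30 mm), then the turn, a rotation vector about the tool's x, y, z in rad, then the opening, from 0 (shut) to 1 (fully open). In form: [[[tx, ty, tz], [rx, ry, rz], claw], ...]. A call has 1 to 5 rows; each row shifts and turns the commanded pose from where the row before left it, along the tool's axes as they then stand; what a row does not reach is not made up. A row lasts 1/12 s, in which the tool goes at most 41.7 mm and 7.16 degrees, less where a joint would pass 70% of its speed; a pose out of reach is approached as far as the arm can. A call is refused whole if a number of a shift passes 1 or a number of a turn 0.125, either way. A call with a gripper value outside its range is refused whole. The fingers move at their own pace and stop on an object; "squeeze" is the grip in N (left out, the last holds). Time passes only in rows, so rows that do not move let the fingers close. It gives the time, the measured TCP pose, the force, the opening and the grip force at its end, in the units of the state.
- r.get_obs(): the state, without advancing time (a new reading comes with each control period).
- r.snapshot(name): name is "scene" or "top" or "wrist"; returns a dict with "color" (384x512x3 uint8, red, green, blue), "range_z" (384x512 float32, mm along the optical axis (not along the pixel's ray), 0 where there is no reading), "fx", "fy", "cx", "cy" (pixels), "R" (3x3) and "t" (3): a world point X has camera coordinates R X + t. Camera axes: x right, y down, z forward; pixel columns grow to the right and rows downward; lengths in mm; the calibration is good to about 2 mm. A picture is of the moment at which its call begins.
- r.close_job(): hands the job in; it is judged then, once.
Trained networks look in a picture, given as the dict that the camera call returned (one of the last four; its "shot" number tells which), for a name from the list of things; names that differ only in an ending like _2 or _b are one class to them, and where a whole thing is asked for, a point or a joint stands for the part that bears it (a point fixed in the world has none). Each returns a list of dicts, best first, with "p" (0 to 1); they miss things now and then, are a little off and sometimes report something else, mostly with a low value. They report only what shows in the picture. A call takes as long as a camera call. They do not tell look-alikes from the thing itself.
- r.search_frame(picture, query): "xy" ([column, row] in pixels, amid what is visible of it).
- r.silhouettes(picture, query): "mask" (384x512 bool, what is visible of it) and "xy" ([column, row] in pixels, amid what is visible of it).
- r.pinpoint(picture, query): "xy" ([column, row] in pixels: a listed point, or the origin of a listed thing).
The state is a dict: "time_s": time; "joint_positions": joint angles; "joint_velocities": joint speeds; "joint_efforts": joint torques, N m; "eef_pos": TCP position; "orientation": TCP orientation; "wrist_force": force on the tool from outside, world axes, zero at the start; "moment": the same for the moment, N m; "opening": opening from 0.0 (shut) to 1.0 (fully open); "finger_force": force on a finger pad.
Only numpy, scipy, OpenCV 4.12 (cv2) and the standard library are available. Lean on these libraries where they do the work, as an engineer would, in place of code of your own. Each camera call takes 0.05 s, during which the arm holds its last target. There are 200 camera calls.

## Task

Lay the aluminium straightedge on the bench flush against the kickstand-side long edge of the roller stand's base, ends about level with the base's ends, and let go of it. Next, with the frame still leaning, flip the folded kickstand down over its centre until its weight throws it fully down, and then swing the frame upright by its red bar. Finish while still holding the frame upright by the red bar, as it tips back if let go; the straightedge stays flush and everything else on the bench stays where it is.

Things in the scene. Friction and masses are not known exactly. Their poses are not given: they have to be found in the camera images.
- stand: fixed roller stand. Its grey base plate is 200 (x) x 120 (y) x 12 mm thick; origin at the centre of its underside, on the bench; z up. The straightedge belongs against its +y long edge (y = +60 mm), the kickstand side. The frame is hinged on lugs along the base's x axis, 30 mm above the bench, and leans to -y, on two rubber-tipped posts (at x = +-65, y = -53 mm, 141 mm tall)
- frame: tilting frame with a cream roller (72 mm across) between two aluminium uprights (at x = +-65 mm), topped by a red round bar; origin on its hinge line, 30 mm above the bench over the middle of the base; x along the hinge, z along the uprights (straight up when upright). About 0.8 kg
- frame_tilt (a joint): lean of the frame in rad: -0.30 leaning on its posts (rest), 0 upright, at most +0.10; growing swings the top towards +y of the stand. A spring and its weight pull it back to -0.30 whenever it is let go (about 3 N sideways at the red bar holds it upright)
- frame_grip (a point): middle of the red bar, 190 mm from the hinge line; bar 22 mm across, 160 mm long, along the frame's x; axes as the frame's. 60 mm free below the bar's centre before the roller begins
- kickstand: black kickstand leg, 10 mm thick and 110 mm long with a rubber foot, with an orange tumbler weight (48 mm disc, 45 mm from the pivot), pivoted at the +x end and +y side of the frame; origin at its pivot; its y axis is the hinge; 0.3 kg
- kick_angle (a joint): kickstand angle in rad: 0 folded (the leg juts out along the frame's +x, rising 0.14 rad above it), 1.80 fully down against its stop. Growing turns the foot from +x down. The tumbler weight, on the frame's side of the pivot while folded, swings over the top: it drives the leg back to 0 below about 0.8 and on to 1.80 above; 1 to 2 N pressed down on the leg 65 mm from the pivot is enough
- kick_pivot (a point): kickstand pivot, at (65, 44, 94) mm in the frame's axes, fixed to the leg and turning with it
- kick_foot (a point): centre of the rubber foot (12 mm ball), 109 mm out from the pivot and 34 mm to +y of it while folded. When down, with the frame upright, it hangs about 1 mm clear over the straightedge, 55 mm to +x of its middle
- straightedge: loose aluminium straightedge, 200 (x) x 36 (y) x 8 mm thick, with a yellow grip block 40 (x) x 16 (y) x 30 mm high on its middle (block top 38 mm up); 0.19 kg; origin at the centre of its underside, x along its length; the two ways round are alike. Flush against the base, its origin lies 78 mm to +y of the stand's
- roller_a: cream plastic flanged roller standing on end, 100 mm across, 70 mm tall; origin at the centre of its underside; a bystander
- roller_b: second cream flanged roller, the same, a bystander
- bearing: steel ring 42 mm across, 12 mm tall, lying flat; bystander
- collar: dark steel collar 50 mm across, 18 mm tall, lying flat; bystander
- red_tub: open red tub 80 mm across, 75 mm tall; bystander
- wrench: steel wrench lying flat; bystander
Not all that is in view belongs to the job. There is more than one size of the straightedge; the one meant has the size given above.

How it is judged:
By the outcome, as a careful person would: the job done as asked, in the order asked, and still so for the second after the job is handed in, while the arm keeps its last pose, push and grip.
It also fails if it takes over 67 s, if anything falls off the work surface, if the arm or the gripper's body presses on something with over 40 N, if the wrist force passes 120 N, or if a joint passes its speed limit or range.

## Working session

There is one attempt and no reset: what is moved stays moved. The work goes in short steps, Python scripts to look and compute and a tool call to move; the robot and the scene stay as the last step left them, time stands still between calls to the robot, and variables do not carry over. Pictures are saved under pics/ and viewed, at most 11 in all, crops included, and the job is handed in when it is done.

Besides the shell and the picture viewer there is one more tool, called after ">>>" in YAML: its name, and indented under it one key for each argument. jog_arm: Moves the arm, as the interface text tells. Its arguments: {"type":"object","properties":{"moves":{"type":"array"},"squeeze":{"type":"number"}},"required":["moves"]}

```bash
mkdir -p pics
cat > h.py <<'E'
from station import r
import numpy as np, cv2
from scipy.spatial.transform import Rotation as Ro
def save(p,n,s=1,crop=None):
    c=p["color"][:,:,::-1]
    if crop: x0,y0,x1,y1=crop; c=c[y0:y1,x0:x1]
    cv2.imwrite(f"pics/{n}.png",cv2.resize(c,None,fx=s,fy=s,interpolation=cv2.INTER_CUBIC))
def cloud(p):
    z=p["range_z"]; v,u=np.mgrid[:z.shape[0],:z.shape[1]]
    c=np.stack([(u-p["cx"])/p["fx"]*z,(v-p["cy"])/p["fy"]*z,z],-1)
    w=(c-p["t"])@p["R"]; w[z<=0]=np.nan; return w
def proj(p,X):
    c=np.atleast_2d(X)@p["R"].T+p["t"]; return np.c_[c[:,0]/c[:,2]*p["fx"]+p["cx"],c[:,1]/c[:,2]*p["fy"]+p["cy"]]
E
cat > a.py <<'E'
from h import *
np.set_printoptions(precision=1,suppress=True)
o=r.get_obs(); print(o["eef_pos"],o["orientation"],o["opening"],r.grasp_offset)
for n in ("scene","top"):
    p=r.snapshot(n); save(p,n+"0",1.5); w=cloud(p); print(n,"cam at",-p["R"].T@p["t"])
    for q in ("stand","frame","frame_grip","kickstand","kick_pivot","kick_foot","straightedge","roller_a","bearing","collar","red_tub","wrench"):
        for m in r.pinpoint(p,q)[:4]:
            u,v=np.round(m["xy"]).astype(int); print(q,"pin",round(m["p"],2),u,v,w[np.clip(v,0,383),np.clip(u,0,511)])
E
python3 a.py
```

```text
[130.9 559.6 230.8] [ 0.1  1.  -0.  -0. ] 1.0018074306902691 18.700000000000003
scene cam at [1120.7 -778.6  905.4]
stand pin 0.7 265 226 [539.4  23.    9.9]
frame pin 0.61 268 220 [577.7 -12.9  83.9]
frame_grip pin 0.92 252 186 [522.6 -27.5 210.2]
frame_grip pin 0.72 315 205 [614.5 252.7  -4.2]
kickstand pin 0.52 281 203 [596.5  34.2 136.3]
kick_pivot pin 0.8 284 205 [606.   38.5 129.6]
kick_foot pin 0.71 315 207 [711.2  57.4 160.2]
straightedge pin 0.79 225 250 [ 499.8 -150.8    5.3]
straightedge pin 0.76 176 276 [ 453.  -328.5    7.1]
straightedge pin 0.64 110 277 [ 294.1 -456.9   10. ]
roller_a pin 0.72 175 272 [ 452.1 -328.6   25.2]
roller_a pin 0.66 212 335 [ 710.4 -433.6   67.5]
roller_a pin 0.56 288 190 [482.5 259.7   6.3]
bearing pin 0.63 137 308 [ 445.5 -474.1   -0.6]
collar pin 0.72 164 348 [ 603.5 -509.8    1.4]
red_tub pin 0.89 340 172 [595.3 498.1  12.9]
wrench pin 0.71 343 203 [698.3 325.5  -0.4]
wrench pin 0.46 282 205 [606.1  26.  137.7]
top cam at [ 362.2    7.4 2094.5]
stand pin 0.88 249 181 [543.9  49.   14.8]
frame pin 0.57 252 180 [538.5  35.1 125.4]
frame_grip pin 0.6 266 182 [524.1 -19.2 217.3]
frame_grip pin 0.45 251 181 [544.4  40.7  11.7]
kickstand pin 0.68 251 168 [579.6  39.3 182.4]
kickstand pin 0.31 266 181 [527.  -19.  227.5]
kick_pivot pin 0.43 251 160 [631.   42.9  25. ]
kick_foot pin 0.68 247 135 [710.5  58.7 164.7]
straightedge pin 0.83 338 204 [ 456.5 -320.9   34.9]
straightedge pin 0.71 296 197 [ 481.6 -148.    22.9]
straightedge pin 0.55 367 249 [ 273.8 -448.2   10. ]
roller_a pin 0.87 187 198 [463.3 297.6  70.7]
bearing pin 0.52 374 212 [ 428.6 -479.2   -6.6]
collar pin 0.64 380 170 [ 606.1 -501.4   -2.2]
red_tub pin 0.91 134 170 [578.9 534.5   3. ]
wrench pin 0.47 178 146 [684.2 351.6  10.4]
```

View pics/scene0.png

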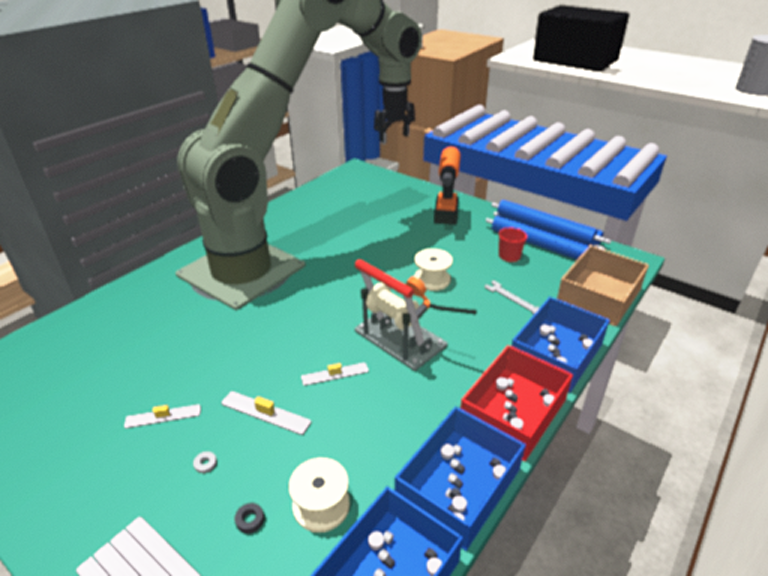

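View pics/top0.png

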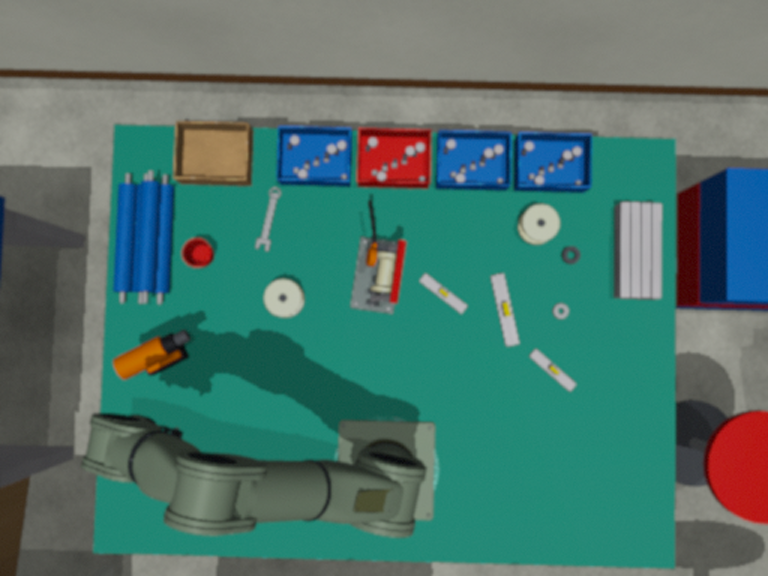

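The scene view (1.5x) shows the stand at about (400,320), with its kickstand pointing away from the robot. There are three straightedges with yellow blocks:

| Candidate | Top view (1.5x) | Scene view (1.5x) | Apparent size |
|---|---|---|---|
| A | (443,293) | (335,374) | short |
| B | (506,310) | (265,410) | long |
| C | (553,369) | (162,413) | short |

The loose white bars at (638,250) in the top view have no block. B looks like the 200 mm one, so I'll measure all three.

```bash
cat > b.py <<'E'
from h import *
np.set_printoptions(precision=1,suppress=True)
for n in ("top","scene"):
    p=r.snapshot(n); w=cloud(p)
    def onplane(uv,z):
        d=np.c_[(uv[:,0]-p["cx"])/p["fx"],(uv[:,1]-p["cy"])/p["fy"],np.ones(len(uv))]@p["R"]; c=-p["R"].T@p["t"]
        return c+d*((z-c[2])/d[:,2])[:,None]
    for m in r.silhouettes(p,"straightedge"):
        v,u=np.nonzero(m["mask"]); 
        if len(u)<20: continue
        X=onplane(np.c_[u,v].astype(float),8)[:,:2].astype(np.float32)
        print(n,"SE",round(m["p"],2),m["xy"],len(u),cv2.minAreaRect(X))
        col=p["color"][v,u].astype(int); y=(col[:,2]<0.5*col[:,0])&(col[:,1]>80)
        if y.sum(): print("   block px mean",onplane(np.c_[u[y],v[y]].astype(float),38).mean(0),y.sum())
    for q in ("stand",):
      for m in r.silhouettes(p,q)[:2]:
        v,u=np.nonzero(m["mask"]); print(q,m["p"],len(u)); W=w[v,u]
        k=(W[:,2]>2)&(W[:,2]<22); print(cv2.minAreaRect(W[k][:,:2].astype(np.float32)),np.percentile(W[k],[2,98],axis=0))
    save(p,n+"1",5,(215,140,290,240) if n=="top" else (220,160,330,250))
E
python3 b.py
```

```text
top SE 0.88 [338.8, 206.3] 414 ((449.05853271484375, -317.3992919921875), (198.92604064941406, 36.36023712158203), 13.453790664672852)
   block px mean [ 450.2 -316.1   38. ] 27
top SE 0.47 [297.3, 197.1] 218 ((490.0646057128906, -144.23135375976562), (143.67225646972656, 28.559738159179688), 54.45064163208008)
   block px mean [ 490.9 -142.6   38. ] 12
top SE 0.46 [371.4, 248.9] 253 ((284.6100158691406, -453.1401062011719), (149.73602294921875, 31.656909942626953), 50.69266128540039)
   block px mean [ 287.2 -449.2   38. ] 15
stand 0.82 1497
((537.7152099609375, 38.232173919677734), (132.091064453125, 196.63238525390625), 82.87679290771484) [[440.1  -3.7   3.2]
 [635.2 103.6  20.6]]
stand 0.49 805
((561.1475219726562, 15.481964111328125), (62.07699203491211, 139.8939971923828), 69.69612121582031) [[486.2 -32.5   5. ]
 [623.6  44.8  16.9]]
scene SE 0.75 [175.4, 274.3] 668 ((450.7442932128906, -321.5175476074219), (202.2833709716797, 50.29462432861328), 11.594802856445312)
   block px mean [ 459.1 -329.    38. ] 93
scene SE 0.67 [107.4, 279.2] 342 ((284.25714111328125, -459.39068603515625), (142.58352661132812, 39.62852096557617), 50.46207046508789)
   block px mean [ 305.1 -465.9   38. ] 48
stand 0.57 2669
((499.3397216796875, 69.63719177246094), (211.01922607421875, 326.74920654296875), 46.05704116821289) [[442.4 -30.3   3.3]
 [635.5  86.5  19.9]]
```

```bash
cat >> h.py <<'E'
def st():
    o=r.get_obs(); return np.array(o["eef_pos"]),Ro.from_quat(o["orientation"]),o
def down(yaw): # tool x along heading yaw, z down
    return Ro.from_euler("z",yaw)*Ro.from_euler("x",np.pi)
def legs(wps):
    """wps: list of (pos, yaw of tool x or None): prints units shift & turn per waypoint, in tool axes as they then stand"""
    x,R,o=st(); print("now",np.round(x,1),"toolx yaw",round(float(np.arctan2(*R.as_matrix()[[1,0],0])),3),"tilt",np.round(R.as_matrix()[:,2],3),"F",np.round(o["wrist_force"],1),"t",o["time_s"],"q",np.round(o["joint_positions"],2))
    for p,yw in wps:
        p=np.array(p,float); d=R.inv().apply(p-x)/30; R2=R if yw is None else down(yw); rv=(R.inv()*R2).as_rotvec()
        print(p,"shift units",np.round(d,2),"|rows>=",int(np.ceil(np.abs(d).max())),"turn",np.round(rv,3)); x,R=p,R2
E
python3 - <<'E'
from h import *
legs([((131,560,330),None),((420,330,330),None),((450,0,330),None),((440,-300,300),.235-np.pi/2)])
E
```

```text
now [131.  559.9 231.3] toolx yaw 2.912 tilt [-0. -0. -1.] F [-0.8  0.7 -0.4] t 1.6 q [-1.38  0.71 -0.03  1.48  0.02  0.95 -0.08]
[131. 560. 330.] shift units [ 0.    0.   -3.29] |rows>= 4 turn [0. 0. 0.]
[420. 330. 330.] shift units [-11.13  -5.27   0.  ] |rows>= 12 turn [0. 0. 0.]
[450.   0. 330.] shift units [ -3.48 -10.48   0.  ] |rows>= 11 turn [0. 0. 0.]
[ 440. -300.  300.] shift units [-1.95 -9.81  1.  ] |rows>= 10 turn [-0.    -0.    -2.036]
```

>>> jog_arm:
  moves:
    - [[-0.8,-0.4,-0.8],[0,0,0],1]
    - [[-0.8,-0.4,-0.8],[0,0,0],1]
    - [[-0.8,-0.4,-0.8],[0,0,0],1]
    - [[-0.8,-0.4,-0.8],[0,0,0],1]
    - [[-1,-0.5,0],[0,0,0],1]

```text
time_s: 2.02
eef_pos: [239.8, 470.4, 331.1]
orientation: [0.114, 0.993, 0.003, 0.001]
wrist_force: [0.4, 0.7, 0.1]
opening: 0.998
finger_force: 0.0
```

>>> jog_arm:
  moves:
    - [[-1,-0.5,0],[0,0,0],1]
    - [[-1,-0.5,0],[0,0,0],1]
    - [[-1,-0.5,0],[0,0,0],1]
    - [[-1,-0.5,0],[0,0,0],1]
    - [[-1,-0.5,0],[0,0,0],1]

```text
time_s: 2.43
eef_pos: [369.4, 361.4, 327.4]
orientation: [0.115, 0.993, 0.0, 0.0]
wrist_force: [1.0, 1.4, -0.5]
opening: 0.999
finger_force: 0.0
```

>>> jog_arm:
  moves:
    - [[-1,-0.5,0],[0,0,0],1]
    - [[-1,-0.8,0],[0,0,0],1]
    - [[-0.3,-1,0],[0,0,0],1]
    - [[-0.3,-1,0],[0,0,0],1]
    - [[-0.3,-1,0],[0,0,0],1]

```text
time_s: 2.85
eef_pos: [423.6, 215.6, 327.2]
orientation: [0.115, 0.993, -0.0, -0.0]
wrist_force: [1.1, 0.9, 0.0]
opening: 0.996
finger_force: 0.0
```

Run:
```python
from h import *
legs([((450,0,330),None),((400,-300,330),1.806)])
```

```text
now [423.6 215.6 327.2] toolx yaw 2.911 tilt [-0. -0. -1.] F [1.1 0.9 0. ] t 2.85 q [-0.51  0.44 -0.04  1.66  0.02  1.04  0.78]
[450.   0. 330.] shift units [-2.5  -6.8  -0.09] |rows>= 7 turn [0. 0. 0.]
[ 400. -300.  330.] shift units [ -0.66 -10.12   0.  ] |rows>= 11 turn [-0.     0.     1.105]
```

>>> jog_arm:
  moves:
    - [[-0.5,-1,-0.2],[0,0,0.1],1]
    - [[-0.4,-1,0],[0,0,0.1],1]
    - [[-0.3,-1,0],[0,0,0.1],1]
    - [[-0.2,-1,0],[0,0,0.1],1]

```text
time_s: 3.18
eef_pos: [418.9, 90.5, 333.3]
orientation: [0.313, 0.95, -0.0, 0.0]
wrist_force: [1.1, -0.2, -0.1]
opening: 1.0
finger_force: 0.0
```

```bash
cat > c.py <<'E'
from h import *
import sys
legs([((440,-300,300),1.806)])
p=r.snapshot("wrist"); np.savez(sys.argv[1]+".npz",**{k:p[k] for k in("color","range_z","fx","fy","cx","cy","R","t")}); save(p,sys.argv[1],1.5)
w=cloud(p)
for q in sys.argv[2:]:
    for m in r.pinpoint(p,q)[:3]:
        u,v=np.round(m["xy"]).astype(int); print(q,round(m["p"],2),u,v,w[np.clip(v,0,383),np.clip(u,0,511)].round(1))
E
python3 c.py w1 stand frame_grip kick_pivot kick_foot
```

```text
now [418.9  90.5 333.3] toolx yaw 2.506 tilt [ 0. -0. -1.] F [ 1.1 -0.2 -0.1] t 3.1833 q [-0.35  0.36  0.09  1.79 -0.04  0.99  0.69]
[ 440. -300.  300.] shift units [ -8.3  -10.05   1.11] |rows>= 11 turn [0.  0.  0.7]
stand 0.63 271 223 [529.1  42.8  12.8]
frame_grip 0.68 230 337 [521.6 -11.3 221.3]
kick_pivot 0.56 312 309 [568.1  55.8 183.6]
```

View pics/w1.png

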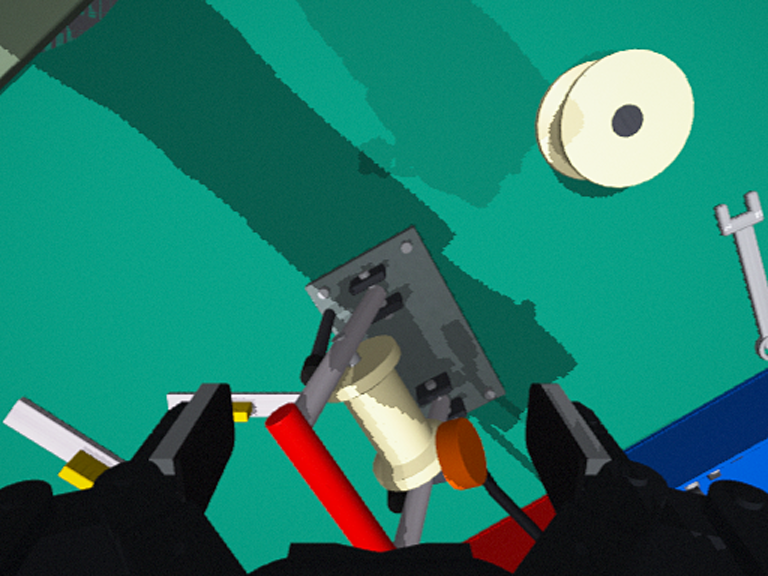

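The wrist view (1.5x) shows the base plate with its kickstand-side edge running from (414,228) to (503,398), and its -x,-y corner at (306,288). The edge is unobstructed. I'll fit the stand pose from it.

```bash
cat > d.py <<'E'
from h import *
p=dict(np.load("w1.npz")); w=cloud(p)
v,u=np.mgrid[:384,:512]; c=p["color"].astype(int)
grey=(c.max(2)-c.min(2)<25)&(w[...,2]>5)&(w[...,2]<19)&(v>145)&(v<290)&(u>195)&(u<345)
n,l,s,_=cv2.connectedComponentsWithStats(grey.astype(np.uint8)); k=1+s[1:,4].argmax(); g=l==k
print("z",np.median(w[g][:,2]),s[k])
c0=-p["R"].T@p["t"]
def ray(uv,z):
    uv=np.atleast_2d(uv).astype(float); d=np.c_[(uv[:,0]-p["cx"])/p["fx"],(uv[:,1]-p["cy"])/p["fy"],np.ones(len(uv))]@p["R"]; return (c0+d*((z-c0[2])/d[:,2])[:,None])[:,:2]
X=ray(np.c_[u[g],v[g]],12)
a=-0.124
for it in range(4):
    ex=np.array([np.cos(a),np.sin(a)]); ey=np.array([-ex[1],ex[0]]); q=np.c_[X@ex,X@ey]
    b=np.arange(np.percentile(q[:,0],5),np.percentile(q[:,0],90),4); E=[]
    for x in b:
        m=abs(q[:,0]-x)<2
        if m.sum()>3: E.append((x,q[m,1].max()))
    E=np.array(E); f=np.polyfit(*E.T,1); res=E[:,1]-np.polyval(f,E[:,0]); E=E[abs(res)<2]; f=np.polyfit(*E.T,1); a+=np.arctan(f[0])
ex=np.array([np.cos(a),np.sin(a)]); ey=np.array([-ex[1],ex[0]]); q=np.c_[X@ex,X@ey]
ymax=np.median(E[:,1]); m=q[:,1]>ymax-40
print("yaw",a,"edge y",ymax,"x range",np.percentile(q[m,0],[.3,99.7]))
xs=np.percentile(q[m,0],[.3,99.7]); print("from -x end:",ex*(xs[0]+100)+ey*(ymax-60),"from +x end:",ex*(xs[1]-100)+ey*(ymax-60))
print("clicked corners",ray(np.array([[414,228],[503,398],[306,288]])/1.5,12))
E
python3 d.py
```

```text
z 12.823079353517894 [ 204  151  133  128 6268]
yaw -0.1187676335585726 edge y 162.01585125893055 x range [427.23875066 627.01017708]
from -x end: [535.61228716  38.82540344] from +x end: [535.38532379  38.8524868 ]
clicked corners [[446.58661835 110.14109182]
 [646.42284895  81.81246888]
 [432.55604466  -7.20179358]]
```

>>> jog_arm:
  moves:
    - [[-0.9,-0.9,0],[0,0,0.1],1]
    - [[-0.9,-0.9,0],[0,0,0.1],1]
    - [[-0.8,-1,0],[0,0,0.1],1]
    - [[-0.7,-1,0],[0,0,0.1],1]
    - [[-0.6,-1,0],[0,0,0.1],1]

```text
time_s: 3.85
eef_pos: [393.1, -88.3, 333.1]
orientation: [0.537, 0.844, -0.0, 0.0]
wrist_force: [0.3, -0.1, 0.1]
opening: 1.0
finger_force: 0.0
```

>>> jog_arm:
  moves:
    - [[-0.5,-1,0],[0,0,0.1],1]
    - [[-0.4,-1,0],[0,0,0.1],1]
    - [[-0.3,-1,0],[0,0,0],1]
    - [[-0.2,-1,0],[0,0,0],1]

```text
time_s: 4.18
eef_pos: [292.6, -164.1, 333.2]
orientation: [0.617, 0.787, -0.0, 0.0]
wrist_force: [0.3, -0.8, 0.4]
opening: 1.002
finger_force: 0.0
```

```bash
python3 c.py w2 straightedge stand frame_grip
```

```text
now [ 292.6 -164.1  333.2] toolx yaw 1.813 tilt [-0. -0. -1.] F [ 0.3 -0.8  0.4] t 4.1833 q [ 0.15  0.22  0.35  2.04 -0.1   0.9   0.79]
[ 440. -300.  300.] shift units [-5.58  3.68  1.11] |rows>= 6 turn [-0.     0.     0.007]
straightedge 0.96 325 264 [nan nan nan]
straightedge 0.64 390 166 [ 484.4 -146.    19.5]
straightedge 0.56 204 313 [ 281.9 -451.9   10.3]
stand 0.92 475 34 [484.2  15.4  95.7]
```

View pics/w2.png

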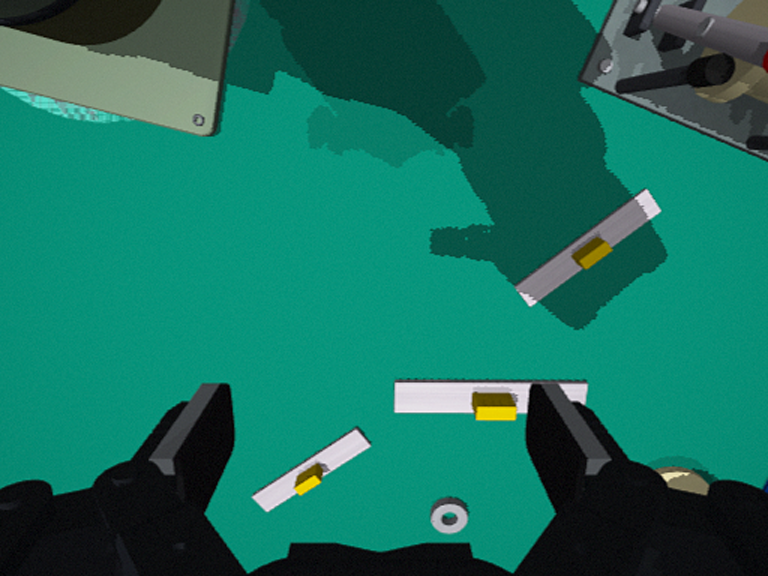

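The wrist view (1.5x) shows B with its block at (495,400), clearly longer than A at (592,250) and C at (308,475). That matches the top-view measurement of 199x36 mm, against about 145x30 mm for the other two. I'll move closer over B and measure.

>>> jog_arm:
  moves:
    - [[-0.9,0.6,0.2],[0,0,0],1]
    - [[-0.9,0.6,0.2],[0,0,0],1]
    - [[-0.9,0.6,0.2],[0,0,0],1]
    - [[-0.3,0.6,0.3],[0,0,0],1]
    - [[0,0.6,0.3],[0,0,0],1]

```text
time_s: 4.8
eef_pos: [404.3, -230.5, 296.1]
orientation: [0.617, 0.787, -0.0, -0.0]
wrist_force: [0.1, 0.6, 0.7]
opening: 0.998
finger_force: 0.0
```

```bash
cat > e.py <<'E'
from h import *
import sys
p2=dict(np.load("w2.npz"))
p=r.snapshot("wrist"); save(p,sys.argv[1],1.5)
def R0(p):
    return -p["R"].T@p["t"]
def ray(p,uv,z):
    uv=np.atleast_2d(uv).astype(float); d=np.c_[(uv[:,0]-p["cx"])/p["fx"],(uv[:,1]-p["cy"])/p["fy"],np.ones(len(uv))]@p["R"]; c0=R0(p); return (c0+d*((z-c0[2])/d[:,2])[:,None])[:,:2]
for P in (p2,p):
    w=cloud(P); c=P["color"].astype(int); v,u=np.mgrid[:384,:512]
    near=np.hypot(w[...,0]-449,w[...,1]+317)<110
    k=near&(c[...,2]<.5*c[...,0])&(c[...,0]>190)&(w[...,2]>25); X=ray(P,np.c_[u[k],v[k]],38)
    print("block top n",k.sum(),"z",np.median(w[k][:,2]) if k.any() else None, cv2.minAreaRect(X.astype(np.float32)) if k.any() else None)
    k=near&(c.min(2)>110)&(w[...,2]>2)&(w[...,2]<14); X=ray(P,np.c_[u[k],v[k]],8); print("plate z",np.median(w[k][:,2]),cv2.minAreaRect(X.astype(np.float32)))
legs([((449,-317,150),1.806)])
E
python3 e.py w3
```

```text
block top n 232 z 38.63861656918375 ((449.9660339355469, -320.02471923828125), (37.673179626464844, 13.457696914672852), 13.93010425567627)
plate z 8.771757799028709 ((444.2265625, -315.17681884765625), (181.38394165039062, 139.01971435546875), 48.310237884521484)
block top n 298 z 38.81407535428433 ((449.76739501953125, -320.63653564453125), (38.870906829833984, 12.630805969238281), 13.885164260864258)
plate z 8.83104296643302 ((438.82342529296875, -275.5133972167969), (200.2098846435547, 126.60037994384766), 13.885720252990723)
now [ 406.6 -227.8  294.4] toolx yaw 1.816 tilt [-0.001  0.001 -1.   ] F [ 3.   4.7 -5.4] t 4.85 q [ 0.25  0.49  0.33  1.76 -0.19  0.93  0.89]
[ 449. -317.  150.] shift units [-3.23  0.65  4.81] |rows>= 5 turn [-0.001 -0.002  0.01 ]
```

View pics/w3.png

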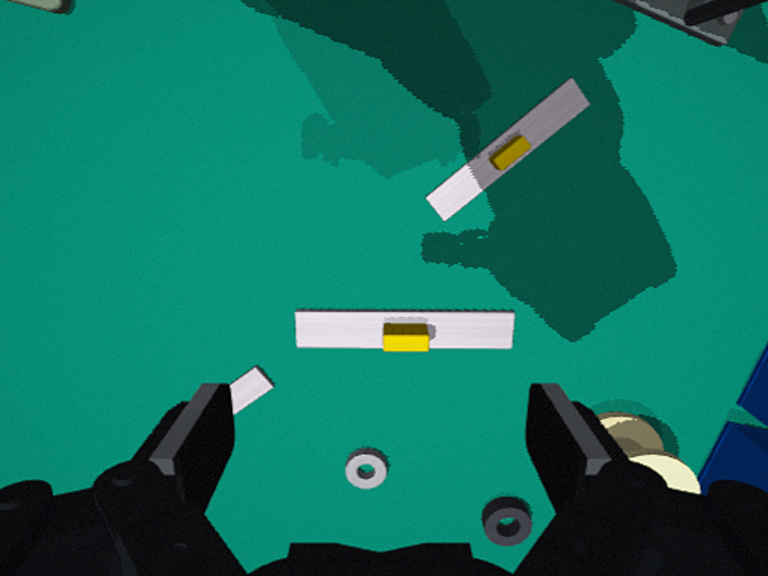

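B stands alone here. Its block is at about (405,337), nothing else comes close to it, and the two views agree on the block: (450,-320), top at 38 mm, yaw 0.243. Reaching for it now.

>>> jog_arm:
  moves:
    - [[-0.7,0.1,0.9],[0,0,0],1]
    - [[-0.7,0.1,0.9],[0,0,0],1]
    - [[-0.7,0.1,0.9],[0,0,0],1]
    - [[-0.7,0.1,0.9],[0,0,0],1]
    - [[-0.55,0.2,0.9],[0,0,0],1]

```text
time_s: 5.27
eef_pos: [444.7, -323.4, 160.4]
orientation: [0.616, 0.787, 0.0, -0.0]
wrist_force: [0.1, -0.7, 0.3]
opening: 0.998
finger_force: 0.0
```

Run:
```python
from h import *
r.snapshot("top");legs([((450,-320,60),1.813),((450,-320,12),1.813)])
```

```text
now [ 444.7 -324.2  155.5] toolx yaw 1.813 tilt [-0.004  0.002 -1.   ] F [-4.  -0.6 -9.3] t 5.3167 q [ 0.45  0.79  0.24  1.67 -0.26  0.72  1.06]
[ 450. -320.   60.] shift units [0.08 0.22 3.18] |rows>= 4 turn [-0.003 -0.003 -0.   ]
[ 450. -320.   12.] shift units [ 0.  -0.   1.6] |rows>= 2 turn [0. 0. 0.]
```

>>> jog_arm:
  moves:
    - [[0.05,0.1,0.9],[0,0,0],1]
    - [[0.05,0.1,0.9],[0,0,0],1]
    - [[0,0,0.9],[0,0,0],1]
    - [[0,0,0.4],[0,0,0],0.85]
    - [[0,0,0],[0,0,0],0.85]

```text
time_s: 5.73
eef_pos: [448.8, -316.7, 66.4]
orientation: [0.616, 0.788, 0.0, -0.002]
wrist_force: [-0.4, 0.5, 0.1]
opening: 0.854
finger_force: 0.0
```

Run:
```python
from h import *
legs([((450,-320,60),1.813),((450,-320,12),1.813)])
```

```text
now [ 448.8 -316.7   66.4] toolx yaw 1.814 tilt [-0.003  0.003 -1.   ] F [-0.4  0.5  0.1] t 5.7333 q [ 0.46  0.93  0.18  1.74 -0.31  0.51  1.09]
[ 450. -320.   60.] shift units [-0.12  0.01  0.21] |rows>= 1 turn [-0.002 -0.004  0.001]
[ 450. -320.   12.] shift units [ 0.  -0.   1.6] |rows>= 2 turn [0. 0. 0.]
```

>>> jog_arm:
  moves:
    - [[-0.1,0,0.6],[0,0,0],0.85]
    - [[0,0,0.6],[0,0,0],0.85]
    - [[0,0,0.5],[0,0,0],0.85]
    - [[0,0,0.05],[0,0,0],0.85]
    - [[0,0,0],[0,0,0],0.85]

```text
time_s: 6.15
eef_pos: [449.9, -321.0, 17.1]
orientation: [0.617, 0.787, 0.0, -0.0]
wrist_force: [-0.8, 0.1, -0.2]
opening: 0.846
finger_force: 0.0
```

>>> jog_arm:
  moves:
    - [[0,0,0],[0,0,0],0.2]
    - [[0,0,0],[0,0,0],0.2]
    - [[0,0,0],[0,0,0],0.2]
    - [[0,0,0],[0,0,0],0.2]
    - [[0,0,0],[0,0,0],0.2]
  squeeze: 60

```text
time_s: 6.57
eef_pos: [449.9, -321.6, 18.1]
orientation: [0.617, 0.787, 0.0, 0.001]
wrist_force: [-1.3, 1.3, 14.1]
opening: 0.45
finger_force: 60.3
```

>>> jog_arm:
  moves:
    - [[0,0,-0.5],[0,0,0],0.2]
    - [[0,0,-1],[0,0,0],0.2]
    - [[0,0,-1],[0,0,0],0.2]
    - [[0.3,0,-1],[0,0,0],0.2]
    - [[0.5,0,-1],[0,0,0],0.2]

```text
time_s: 6.98
eef_pos: [443.4, -298.8, 153.7]
orientation: [0.618, 0.787, -0.0, 0.001]
wrist_force: [0.1, -0.7, -2.3]
opening: 0.452
finger_force: 61.8
```

```bash
cat >> h.py <<'E'
C=np.array([535.5,38.8]); A=-0.119
def loc(X): d=X[...,:2]-C; c,s=np.cos(A),np.sin(A); return np.stack([d[...,0]*c+d[...,1]*s,-d[...,0]*s+d[...,1]*c,X[...,2]],-1)
def wor(x,y,z): c,s=np.cos(A),np.sin(A); return (C[0]+x*c-y*s,C[1]+x*s+y*c,z)
E
python3 - <<'E'
from h import *
p=dict(np.load("w1.npz")); L=loc(cloud(p)); c=p["color"].astype(int)
k=(L[...,2]>50)&(abs(L[...,0])<140)&(L[...,1]>-100)&(L[...,1]<80)&(np.mgrid[:384,:512][0]<370)
o=k&(c[...,0]>1.6*c[...,1])&(c[...,1]>1.7*c[...,2]);print("orange",np.percentile(L[o],[1,50,99],axis=0).round(1),o.sum())
rd=k&(c[...,0]>3*c[...,1])&(L[...,2]>190);print("red",np.percentile(L[rd],[1,50,99],axis=0).round(1))
for n in("scene","top"):
    P=r.snapshot(n); L=loc(cloud(P)); c=P["color"].astype(int); k=(abs(L[...,0])<140)&(abs(L[...,1])<90)&(L[...,2]>60)
    o=k&(c[...,0]>1.6*c[...,1])&(c[...,1]>1.7*c[...,2]);print(n,"orange",np.percentile(L[o],[5,50,95],axis=0).round(1),o.sum())
    rd=k&(c[...,0]>3*c[...,1])&(L[...,2]>190);print("red",np.percentile(L[rd],[2,50,98],axis=0).round(1))
legs([(wor(-60,0,300),1.5),(wor(0,115,300),A+np.pi/2),(wor(0,115,60),None)])
E
```

```text
orange [[-78.  -57.  149.7]
 [ 20.7  16.3 182.7]
 [ 52.6  30.8 223.5]] 1539
red [[-133.4  -63.1  210.1]
 [ -32.8  -50.8  221.2]
 [  34.8   69.8  408.8]]
scene orange [[ 24.3  -0.5 140.2]
 [ 48.    6.5 174.4]
 [ 69.1  15.9 183.8]] 58
red [[-69.1 -69.6 212.8]
 [ 11.7 -64.4 218.3]
 [ 78.4 -55.8 222. ]]
top orange [[ 13.5   8.  138.4]
 [ 34.5  17.4 180.3]
 [ 66.5  26.8 192.6]] 74
red [[-7.150e+01 -6.050e+01  2.085e+02]
 [ 2.000e-01 -5.350e+01  2.201e+02]
 [ 7.150e+01 -4.600e+01  2.315e+02]]
now [ 444.8 -297.2  156.1] toolx yaw 1.813 tilt [ 0.005 -0.002 -1.   ] F [ 0.8 -0.6 -2.9] t 7.0833 q [ 0.4   0.77  0.25  1.74 -0.28  0.67  1.04]
[475.9243289   45.92316034 300.        ] shift units [10.84  3.77 -4.81] |rows>= 11 turn [0.005 0.002 0.313]
[549.15272398 152.98670294 300.        ] shift units [3.73 2.18 0.  ] |rows>= 4 turn [-0.    -0.     0.048]
[549.15272398 152.98670294  60.        ] shift units [ 0. -0.  8.] |rows>= 9 turn [0. 0. 0.]
```

>>> jog_arm:
  moves:
    - [[0.5,0.2,-1],[0,0,0.03],0.2]
    - [[0.7,0.2,-1],[0,0,0.03],0.2]
    - [[0.8,0.3,-1],[0,0,0.03],0.2]
    - [[0.9,0.3,-1],[0,0,0.03],0.2]
    - [[1,0.3,-0.8],[0,0,0.03],0.2]

```text
time_s: 7.5
eef_pos: [461.9, -175.7, 297.7]
orientation: [0.675, 0.738, 0.0, 0.001]
wrist_force: [1.1, 0.6, -1.1]
opening: 0.455
finger_force: 61.9
```

>>> jog_arm:
  moves:
    - [[1,0.4,0],[0,0,0.03],0.2]
    - [[1,0.4,0],[0,0,0.03],0.2]
    - [[1,0.4,0],[0,0,0.03],0.2]
    - [[1,0.4,0],[0,0,0.03],0.2]
    - [[1,0.4,0],[0,0,0.03],0.2]

```text
time_s: 7.92
eef_pos: [517.5, -22.9, 295.8]
orientation: [0.728, 0.685, -0.0, -0.0]
wrist_force: [0.8, -1.5, -2.5]
opening: 0.455
finger_force: 62.0
```

Run:
```python
from h import *
legs([(wor(0,115,300),A+np.pi/2),(wor(0,115,60),None)])
```

```text
now [517.5 -22.9 295.8] toolx yaw 1.511 tilt [-0. -0. -1.] F [ 0.8 -1.5 -2.5] t 7.9167 q [-0.27  0.59  0.47  1.59 -0.3   1.04  0.22]
[549.15272398 152.98670294 300.        ] shift units [ 5.92  0.7  -0.14] |rows>= 6 turn [-0.     0.     0.059]
[549.15272398 152.98670294  60.        ] shift units [ 0. -0.  8.] |rows>= 9 turn [0. 0. 0.]
```

>>> jog_arm:
  moves:
    - [[1,0.1,0],[0,0,0.02],0.2]
    - [[1,0.1,0],[0,0,0.02],0.2]
    - [[1,0.1,0],[0,0,0.02],0.2]
    - [[1,0.1,0],[0,0,0],0.2]
    - [[1,0.1,0],[0,0,0],0.2]

```text
time_s: 8.33
eef_pos: [546.5, 124.8, 295.6]
orientation: [0.748, 0.664, -0.0, -0.0]
wrist_force: [0.7, -0.7, -2.1]
opening: 0.455
finger_force: 62.0
```

>>> jog_arm:
  moves:
    - [[0.9,0.1,0],[0,0,0],0.2]
    - [[0,0,0.8],[0,0,0],0.2]
    - [[0,0,1],[0,0,0],0.2]
    - [[0,0,1],[0,0,0],0.2]
    - [[0,0,1],[0,0,0],0.2]

```text
time_s: 8.75
eef_pos: [552.4, 149.7, 180.3]
orientation: [0.748, 0.664, -0.0, 0.0]
wrist_force: [0.3, 0.8, -1.9]
opening: 0.452
finger_force: 62.0
```

```bash
cat > f.py <<'E'
from h import *
import sys
p=r.snapshot("wrist"); np.savez(sys.argv[1]+".npz",**{k:p[k] for k in("color","range_z","fx","fy","cx","cy","R","t")}); save(p,sys.argv[1],1.5)
legs([(wor(0,105,60),A+np.pi/2),(wor(0,86,24),None)]); x,R,o=st(); print("local tcp",loc(x).round(1))
E
python3 f.py w4
```

```text
now [550.4 149.5 175.1] toolx yaw 1.452 tilt [-0.007 -0.002 -1.   ] F [ -1.3   0.9 -11.5] t 8.8 q [-0.53  0.82  0.44  1.58 -0.42  0.85 -0.06]
[547.96553059 143.05742442  60.        ] shift units [-0.21 -0.03  3.84] |rows>= 4 turn [-0.006  0.003  0.   ]
[545.70986315 124.19179524  24.        ] shift units [-0.63 -0.    1.2 ] |rows>= 2 turn [0. 0. 0.]
local tcp [  1.7 111.7 175.1]
```

View pics/w4.png

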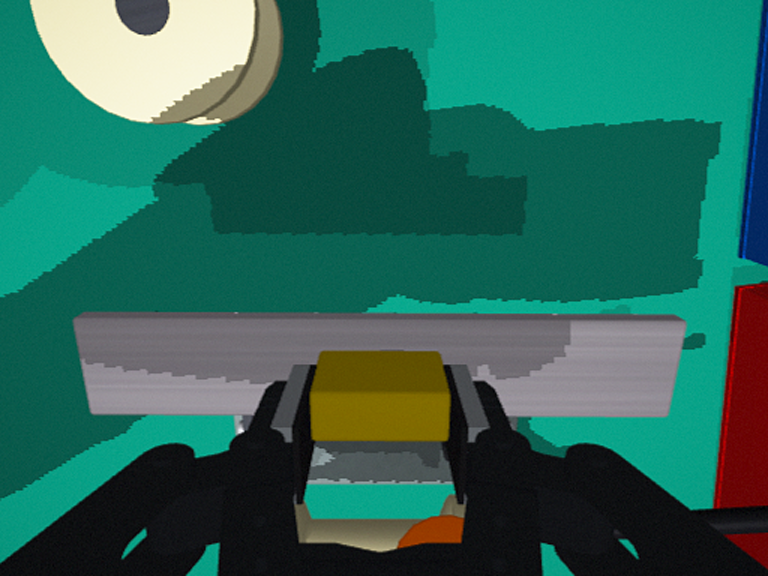

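The block is gripped squarely at (380,395), with the plate level and parallel to the base. Lowering it beside the base.

>>> jog_arm:
  moves:
    - [[0,0,1],[0,0,0],0.2]
    - [[0,0,1],[0,0,0],0.2]
    - [[-0.2,0,1],[0,0,0],0.2]
    - [[-0.2,-0.05,1],[0,0,0],0.2]
    - [[-0.2,0,0.6],[0,0,0],0.2]

```text
time_s: 9.22
eef_pos: [548.2, 131.7, 41.7]
orientation: [0.748, 0.664, -0.001, -0.001]
wrist_force: [0.1, -0.4, -2.9]
opening: 0.455
finger_force: 61.9
```

>>> jog_arm:
  moves:
    - [[-0.2,0,0.3],[0,0,0],0.2]
    - [[0,0,0.15],[0,0,0],0.2]
    - [[0,0,0],[0,0,0],0.2]

```text
time_s: 9.47
eef_pos: [548.7, 125.9, 30.6]
orientation: [0.748, 0.664, 0.0, -0.0]
wrist_force: [-0.8, 0.8, -2.4]
opening: 0.452
finger_force: 61.9
```

Run:
```python
from h import *
legs([(wor(0,86,18),A+np.pi/2)]); x,R,o=st(); print("local tcp",loc(x).round(1))
```

```text
now [548.7 125.9  30.6] toolx yaw 1.451 tilt [ 0.  0. -1.] F [-0.8  0.8 -2.4] t 9.4667 q [-0.43  1.01  0.29  1.7  -0.52  0.5   0.08]
[545.70986315 124.19179524  18.        ] shift units [-0.07 -0.09  0.42] |rows>= 1 turn [ 0.    -0.    -0.001]
local tcp [ 2.7 88.  30.6]
```

>>> jog_arm:
  moves:
    - [[-0.05,-0.09,0.25],[0,0,0],0.2]
    - [[0,0,0.12],[0,0,0],0.2]
    - [[0,0,0.05],[0,0,0],0.2]
    - [[0,0,0],[0,0,0],0.2]

```text
time_s: 9.8
eef_pos: [545.6, 125.2, 18.2]
orientation: [0.748, 0.664, 0.0, -0.0]
wrist_force: [0.7, 0.3, -2.1]
opening: 0.453
finger_force: 62.0
```

>>> jog_arm:
  moves:
    - [[0,0,0.04],[0,0,0],0.2]
    - [[0,0,0.03],[0,0,0],0.2]
    - [[0,0,0],[0,0,0],0.2]

```text
time_s: 10.05
eef_pos: [545.7, 125.3, 18.0]
orientation: [0.748, 0.664, 0.001, -0.0]
wrist_force: [-13.5, -0.6, 48.9]
opening: 0.452
finger_force: 67.7
```

```bash
cat > g.py <<'E'
from h import *
import sys
# gap between base +y edge and plate -y edge in wrist view, in local coords
p=r.snapshot("wrist"); save(p,sys.argv[1],1.5); L=loc(cloud(p)); c=p["color"].astype(int)
k=(abs(L[...,0])<125)&(L[...,1]>40)&(L[...,1]<130)&(L[...,2]>3)&(L[...,2]<17)&(c.max(2)-c.min(2)<30)
for x in range(-110,111,10):
    m=k&(abs(L[...,0]-x)<3); 
    if m.sum()<8: continue
    Y=np.sort(L[m][:,1]); Z=L[m][np.argsort(L[m][:,1]),2]; b=Y[Z>10.7]; s=Y[Z<9.8]
    print(x,m.sum(),"base y max",b.max().round(1) if len(b) else None,"plate y",np.percentile(s,[1,99]).round(1) if len(s) else None)
x,R,o=st(); print("local tcp",loc(x).round(1),o["wrist_force"])
E
python3 g.py w5
```

```text
-100 293 base y max 60.2 plate y [ 60.  106.5]
-90 1100 base y max 104.1 plate y [ 59.8 106.6]
-80 979 base y max 92.5 plate y [ 59.8 106.5]
-70 899 base y max 76.0 plate y [ 60.  106.6]
-60 999 base y max 61.1 plate y [ 59.9 106.5]
-50 850 base y max 100.1 plate y [ 60.2 106.3]
-40 696 base y max 81.5 plate y [ 74.1 106.4]
-30 488 base y max 90.4 plate y [ 84.7 106.5]
-20 769 base y max 94.5 plate y [ 59.8 106.4]
-10 746 base y max 101.0 plate y [ 60.2 106.4]
0 733 base y max 98.4 plate y [ 60.5 106.3]
10 723 base y max 61.1 plate y [ 60.4 106.3]
20 771 base y max 61.2 plate y [ 59.8 106.3]
30 466 base y max 99.1 plate y [ 85.1 106.3]
40 651 base y max 95.8 plate y [ 75.6 106.1]
50 830 base y max 61.1 plate y [ 60.8 106. ]
60 997 base y max 61.0 plate y [ 60.1 105.9]
70 895 base y max None plate y [ 60.  105.9]
80 933 base y max 96.9 plate y [ 60.1 105.8]
90 1086 base y max 102.4 plate y [ 60.  105.7]
100 581 base y max 60.9 plate y [ 59.9 105.7]
local tcp [-0.2 87.1 18. ] [-13.47596286  -1.30471744  48.95137382]
```

>>> jog_arm:
  moves:
    - [[0,0,-0.06],[0,0,0],0.2]
    - [[0,0,0],[0,0,0],0.8]
    - [[0,0,0],[0,0,0],0.8]
    - [[0,0,0],[0,0,0],0.8]
    - [[0,0,-0.3],[0,0,0],0.8]

```text
time_s: 10.52
eef_pos: [544.9, 124.8, 25.5]
orientation: [0.748, 0.664, -0.001, -0.0]
wrist_force: [-0.0, -0.6, -0.5]
opening: 0.8
finger_force: 0.0
```

>>> jog_arm:
  moves:
    - [[0,0,-0.8],[0,0,0],0.8]
    - [[0,0,-0.8],[0,0,0],0.8]
    - [[0.7,0,0],[0,0,0],0.2]
    - [[0.7,0,0],[0,0,0],0.2]
    - [[0,0,0],[0,0,0],0.2]

```text
time_s: 10.93
eef_pos: [550.4, 171.0, 75.0]
orientation: [0.747, 0.665, 0.001, -0.001]
wrist_force: [-0.1, 1.2, -0.6]
opening: 0.386
finger_force: 0.0
```

```bash
python3 g.py w6 | grep -v "^-\?[1-8]0"; python3 -c "
from h import *
x,R,o=st(); print(o['opening'])
legs([(wor(0,120,20),A+np.pi/2)])"
```

```text
-90 422 base y max None plate y [ 71.6 106.9]
0 362 base y max 61.4 plate y [ 95.9 106.8]
90 414 base y max None plate y [ 70.7 106.2]
local tcp [ -0.7 130.7  74.8] [ 0.31296665 -0.03086344 -0.30526926]
0.29411662388382276
now [550.3 168.7  74.8] toolx yaw 1.455 tilt [ 0.     0.001 -1.   ] F [ 0.3 -0.  -0.3] t 10.9833 q [-0.53  0.96  0.35  1.64 -0.5   0.63 -0.01]
[549.74632068 157.9513422   20.        ] shift units [-0.36  0.02  1.83] |rows>= 2 turn [ 0.    -0.001  0.003]
```

View pics/w6.png

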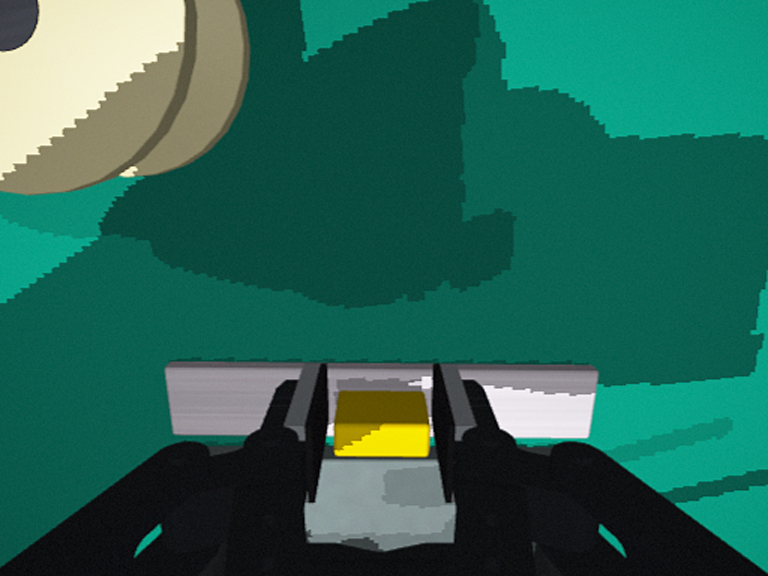

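The straightedge lies free, parallel to the base at (380,400) with a gap of about 10 mm. I'll push it flush with both fingertips on the block's far face.

>>> jog_arm:
  moves:
    - [[0,0.02,0.9],[0,0,0],0.2]
    - [[0,0,0.8],[0,0,0],0.2]
    - [[-0.4,0,0],[0,0,0],0.2]
    - [[-0.2,0,0],[0,0,0],0.2]
    - [[0,0,0],[0,0,0],0.2]

```text
time_s: 11.4
eef_pos: [549.4, 145.8, 24.8]
orientation: [0.749, 0.663, -0.0, 0.001]
wrist_force: [0.1, 0.0, 1.1]
opening: 0.2
finger_force: 0.0
```

```bash
python3 g.py w7 | grep -v "^-\?[1-7]0"
```

```text
-90 850 base y max 77.6 plate y [ 59.8 106.3]
-80 696 base y max 101.1 plate y [ 71.1 106.3]
0 588 base y max 59.2 plate y [ 95.  106.1]
80 690 base y max 73.9 plate y [ 70.8 105.8]
90 797 base y max 61.1 plate y [ 60.2 105.7]
local tcp [  1.2 109.2  25. ] [ 0.36072481 -0.09038173 -0.25515072]
```

>>> jog_arm:
  moves:
    - [[-0.15,0,0],[0,0,0],0.2]
    - [[-0.12,0,0],[0,0,0],0.2]
    - [[0,0,0],[0,0,0],0.2]

```text
time_s: 11.7
eef_pos: [548.2, 140.0, 24.1]
orientation: [0.748, 0.664, 0.0, 0.0]
wrist_force: [0.1, 0.2, 1.2]
opening: 0.194
finger_force: 0.0
```

```bash
python3 g.py w8 | grep -v "^-\?[1-7]0"
```

```text
-90 925 base y max 97.8 plate y [ 59.9 100.7]
-80 809 base y max 61.1 plate y [ 59.8 100.7]
0 496 base y max 54.7 plate y [ 89.3 100.9]
80 769 base y max 60.9 plate y [ 60.2 100.8]
90 920 base y max 61.7 plate y [ 60.1 100.8]
local tcp [  0.5 102.2  23.9] [0.40915475 0.59018679 0.3945386 ]
```

Plate edge is at 100.8 and the goal is about 96.5, so 4 to 5 mm more, in small steps.

>>> jog_arm:
  moves:
    - [[-0.08,0,0],[0,0,0],0.2]
    - [[-0.03,0,0],[0,0,0],0.2]
    - [[0,0,0],[0,0,0],0.2]

```text
time_s: 12.0
eef_pos: [547.6, 137.2, 23.5]
orientation: [0.748, 0.664, 0.0, 0.0]
wrist_force: [0.8, -0.2, -0.3]
opening: 0.202
finger_force: 0.0
```

>>> jog_arm:
  moves:
    - [[-0.03,0,0],[0,0,0],0.2]
    - [[0,0,0],[0,0,0],0.2]

```text
time_s: 12.17
eef_pos: [547.4, 136.4, 23.4]
orientation: [0.748, 0.664, -0.0, 0.0]
wrist_force: [0.7, 1.1, 1.0]
opening: 0.198
finger_force: 0.7
```

>>> jog_arm:
  moves:
    - [[-0.02,0,0],[0,0,0],0.2]
    - [[0,0,0],[0,0,0],0.2]

```text
time_s: 12.33
eef_pos: [547.3, 135.8, 23.4]
orientation: [0.748, 0.664, -0.0, -0.0]
wrist_force: [0.7, 2.1, 1.0]
opening: 0.199
finger_force: 0.9
```

```bash
python3 g.py w9 | grep -v "^-\?[1-7]0"
```

```text
-90 943 base y max 61.3 plate y [60.  96.6]
-80 847 base y max 61.3 plate y [60.1 96.7]
0 428 base y max 50.7 plate y [85.6 96.9]
80 814 base y max 61.0 plate y [60.3 96.9]
90 935 base y max 86.5 plate y [60.4 96.8]
local tcp [ 0.2 97.8 23.4] [-0.09991593  1.49603381  2.02492801]
```

>>> jog_arm:
  moves:
    - [[-0.02,0,0],[0,0,0],0.2]
    - [[0,0,0],[0,0,0],0.2]

```text
time_s: 12.55
eef_pos: [547.3, 135.7, 23.5]
orientation: [0.748, 0.664, 0.0, -0.0]
wrist_force: [0.1, 4.1, 2.7]
opening: 0.198
finger_force: 2.4
```

>>> jog_arm:
  moves:
    - [[-0.02,0,0],[0,0,0],0.2]
    - [[0,0,0],[0,0,0],0.2]

```text
time_s: 12.72
eef_pos: [547.3, 135.5, 23.6]
orientation: [0.748, 0.664, 0.001, -0.0]
wrist_force: [-0.1, 7.4, 4.9]
opening: 0.202
finger_force: 3.8
```

>>> jog_arm:
  moves:
    - [[-0.02,0,0],[0,0,0],0.2]
    - [[0,0,0],[0,0,0],0.2]
    - [[0.3,0,0],[0,0,0],0.2]
    - [[0.7,0,-0.3],[0,0,0],0.2]
    - [[0.7,0,-1],[0,0,0],0.1]

```text
time_s: 13.13
eef_pos: [551.7, 184.4, 59.9]
orientation: [0.748, 0.663, -0.003, -0.001]
wrist_force: [-0.2, 0.8, -0.2]
opening: 0.105
finger_force: 0.0
```

>>> jog_arm:
  moves:
    - [[0,0,-1],[0,0,0],0]
    - [[-0.3,0,-1],[0,0,0],0]
    - [[-0.3,0,-1],[0,0,0],0]
    - [[-0.2,0,-1],[0,0,0],0]
    - [[0,0,-1],[0,0,0],0]

```text
time_s: 13.55
eef_pos: [550.1, 159.4, 214.0]
orientation: [0.749, 0.663, -0.001, 0.0]
wrist_force: [0.5, -0.1, -0.6]
opening: -0.002
finger_force: 0.0
```

```bash
python3 g.py wa
python3 - <<'E'
from h import *
p=r.snapshot("wrist"); L=loc(cloud(p)); c=p["color"].astype(int)
k=(L[...,2]>3)&(L[...,2]<12)&(L[...,1]>65)&(L[...,1]<95)&(abs(L[...,0])<130)&(c.min(2)>70); print("plate x ends",np.percentile(L[k][:,0],[.5,99.5]))
p=r.snapshot("scene"); w=cloud(p)
for q in("kick_foot","kick_pivot","frame_grip"):
    for m in r.pinpoint(p,q)[:1]:
        u,v=np.round(m["xy"]).astype(int); print(q,m["p"],loc(w[v,u]).round(1))
legs([])
E
```

```text
-100 71 base y max 60.5 plate y [61.9 96.5]
-90 241 base y max 93.4 plate y [60.2 96.5]
-80 279 base y max 60.7 plate y [60.2 96.6]
-70 277 base y max 77.6 plate y [60.6 96.9]
-60 281 base y max 61.1 plate y [60.8 96.7]
-50 274 base y max 61.0 plate y [60.4 96.7]
-40 278 base y max 61.1 plate y [60.4 96.9]
-30 277 base y max 84.3 plate y [61.  96.9]
-20 190 base y max 85.3 plate y [62.1 97. ]
-10 140 base y max 59.7 plate y [87. 97.]
0 144 base y max 60.5 plate y [86.7 97.1]
10 158 base y max 60.8 plate y [86.7 96.8]
20 188 base y max 60.7 plate y [65.7 96.9]
30 288 base y max 84.1 plate y [60.5 96.8]
40 285 base y max 89.9 plate y [60.7 97. ]
50 288 base y max 86.4 plate y [60.4 96.9]
60 284 base y max 95.4 plate y [60.8 96.8]
70 273 base y max 81.8 plate y [60.1 97. ]
80 283 base y max 95.5 plate y [60.8 96.9]
90 243 base y max 60.9 plate y [60.4 97. ]
100 143 base y max 61.0 plate y [60.7 96.7]
local tcp [  1.9 122.5 219.2] [1.34615697 0.15957494 8.84609909]
plate x ends [-98.27797042  98.94347351]
kick_foot 0.68 [175.3  35.3 160.2]
kick_pivot 0.56 [ 49.8  15.4 140.1]
frame_grip 0.84 [  0.9 -64.  215.4]
now [549.9 161.  211.5] toolx yaw 1.452 tilt [-0.002 -0.001 -1.   ] F [ 0.2 -0.2 -0.5] t 13.85 q [-0.57  0.78  0.47  1.53 -0.41  0.94 -0.09]
```

View pics/wa.png

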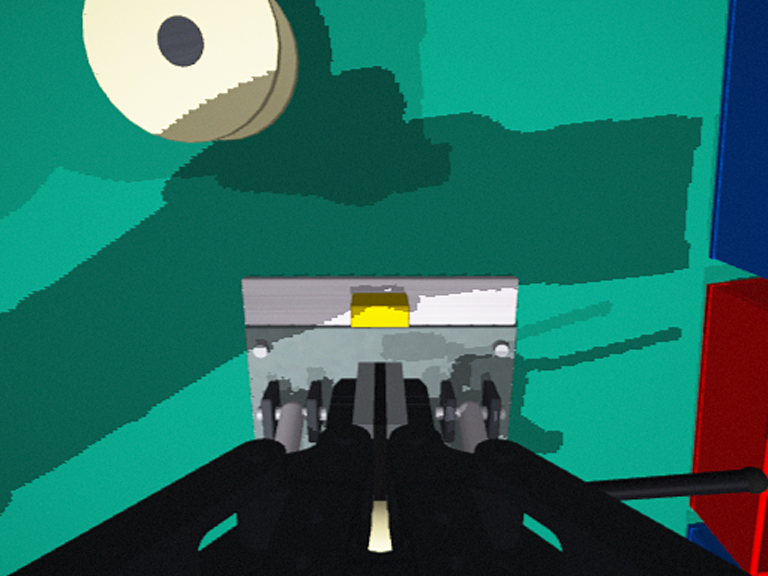

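The straightedge sits flush and level with the base's ends: the joint line at row 327 is tight from column 243 to 517. The folded kickstand leg shows at (600,490) to (760,480). Next I'll measure the leg.

```bash
cat > k.py <<'E'
from h import *
for n in("top","scene","wrist"):
    p=r.snapshot(n); L=loc(cloud(p)); c=p["color"].astype(int)
    k=(c.max(2)<70)&(L[...,0]>70)&(L[...,0]<190)&(L[...,1]>-20)&(L[...,1]<70)&(L[...,2]>110)&(L[...,2]<185)
    for x in range(80,181,10):
        m=k&(abs(L[...,0]-x)<5)
        if m.sum()>1: print(n,x,m.sum(),np.median(L[m],axis=0).round(1),L[m][:,1:].min(0).round(1),L[m][:,1:].max(0).round(1))
legs([(wor(150,55,220),A+np.pi/2),(wor(150,40,185),None)])
E
python3 k.py
```

```text
top 80 6 [ 80.4  19.6 142.1] [ 15.7 135. ] [ 23.6 147.5]
top 90 8 [ 89.5  20.7 143.3] [ 16.6 131.8] [ 24.8 147.6]
top 100 2 [ 99.8  22.5 142.8] [ 21.9 135.3] [ 23.1 150.2]
top 110 5 [109.9  24.6 140.6] [ 23.5 139.2] [ 27.6 163.6]
top 120 6 [119.9  27.4 150.8] [ 25.  143.5] [ 29.8 154.8]
top 130 5 [131.7  30.6 152.3] [ 26.4 146.5] [ 31.3 156.6]
top 140 5 [138.9  35.5 153.1] [ 31.6 147.6] [ 36.1 162.4]
top 150 6 [149.4  35.4 157. ] [ 33.1 153.5] [ 38.1 162.8]
top 160 6 [160.8  39.4 158.6] [ 34.6 155.8] [ 43.6 160.5]
top 170 5 [171.7  43.9 161.8] [ 40.3 156.3] [ 44.9 166.3]
scene 80 5 [ 80.   13.8 139.2] [ 11.7 136.9] [ 17.5 140. ]
scene 90 5 [ 91.3  12.4 141.7] [ 10.8 138.6] [ 14.8 143.3]
scene 100 7 [ 98.5  15.2 142.9] [ 13.4 139.4] [ 19.8 144.2]
scene 110 6 [111.1  17.2 144.4] [ 13.8 143.1] [ 23.2 146.4]
scene 120 7 [121.   23.2 145. ] [ 20.4 143.6] [ 28.8 149.4]
scene 130 7 [129.3  22.8 149.1] [ 21.5 144.9] [ 29.5 149.9]
scene 140 7 [139.5  28.  150.6] [ 22.7 148.6] [ 31.1 154.4]
scene 150 8 [150.2  33.8 153.3] [ 27.5 151.9] [ 38.1 156.6]
scene 160 5 [160.6  33.3 156.7] [ 29.9 151.4
[... 279 characters left out ...]
  32.5 151.7] [ 25.4 144.9] [ 36.6 154.7]
wrist 140 246 [140.3  35.5 154.1] [ 27.9 147.1] [ 39.2 157.2]
wrist 150 251 [150.2  38.5 156.6] [ 30.3 149.7] [ 42.6 159.8]
wrist 160 264 [159.8  41.5 158.9] [ 32.4 150.2] [ 45.3 162.4]
wrist 170 309 [170.5  44.4 161.4] [ 37.3 153.9] [ 49.4 165.8]
wrist 180 46 [175.8  46.9 161.9] [ 39.6 157.1] [ 48.9 164.9]
now [550.1 160.8 211.6] toolx yaw 1.452 tilt [-0.001 -0.001 -1.   ] F [ 0.5 -0.2  0.5] t 14.0 q [-0.57  0.78  0.47  1.53 -0.41  0.94 -0.09]
[690.96874139  75.603131   220.        ] shift units [-2.26  5.   -0.29] |rows>= 6 turn [-0.001  0.001 -0.   ]
[689.1879513   60.70921322 185.        ] shift units [-0.5   0.    1.17] |rows>= 2 turn [0. 0. 0.]
```

>>> jog_arm:
  moves:
    - [[-0.3,1,0],[0,0,0],0]
    - [[-0.3,1,0],[0,0,0],0]
    - [[-0.3,1,0],[0,0,0],0]
    - [[-0.3,1,0],[0,0,0],0]
    - [[-0.3,0.8,0],[0,0,0],0]

```text
time_s: 14.42
eef_pos: [689.3, 98.0, 211.5]
orientation: [0.748, 0.664, -0.001, -0.0]
wrist_force: [0.7, -1.0, 1.2]
opening: -0.001
finger_force: 0.0
```

>>> jog_arm:
  moves:
    - [[0,0,0],[0,-0.1,0],0]
    - [[0,0,0],[0,-0.1,0],0]
    - [[0,0,0],[0,-0.1,0],0]
    - [[0,0,0],[0,-0.1,0],0]
    - [[0,0,0],[0,0,0],0]

```text
time_s: 14.83
eef_pos: [687.4, 102.9, 209.5]
orientation: [0.731, 0.652, -0.152, 0.133]
wrist_force: [-0.6, 0.9, -0.4]
opening: -0.001
finger_force: 0.0
```

```bash
cat > m.py <<'E'
from h import *
x,R,o=st(); print("local",loc(x).round(1)); 
legs([(wor(146,34,172),None),(wor(146,34,156),None),(wor(145,46,117),None),(wor(133,52,96),None),(wor(122,56,84),None),(wor(109,59,75),None)])
p=r.snapshot("scene"); w=cloud(p)
for q in("kick_foot","kick_pivot","frame_grip"):
    for m in r.pinpoint(p,q)[:1]:
        u,v=np.round(m["xy"]).astype(int); print(q,round(m["p"],2),u,v,loc(w[v,u]).round(1))
E
python3 m.py
```

```text
local [143.2  81.7 209.5]
now [687.4 102.9 209.5] toolx yaw 1.458 tilt [-0.048 -0.392 -0.919] F [-0.6  0.9 -0.4] t 14.8333 q [-0.51  1.13  0.64  0.77 -0.19  1.47 -0.25]
[684.50392386  55.22652347 172.        ] shift units [-0.97  0.09  1.78] |rows>= 2 turn [0. 0. 0.]
[684.50392386  55.22652347 156.        ] shift units [0.21 0.   0.49] |rows>= 1 turn [0. 0. 0.]
[684.93562808  67.26037703 117.        ] shift units [ 0.88 -0.03  1.04] |rows>= 2 turn [0. 0. 0.]
[673.73280989  74.6425762   96.        ] shift units [ 0.46 -0.4   0.56] |rows>= 1 turn [0. 0. 0.]
[663.28548088  79.92020034  84.        ] shift units [ 0.28 -0.36  0.32] |rows>= 1 turn [0. 0. 0.]
[650.73357683  84.4423353   75.        ] shift units [ 0.21 -0.43  0.24] |rows>= 1 turn [0. 0. 0.]
kick_foot 0.53 317 204 [ 55.7 231.1  -3.1]
kick_pivot 0.76 284 203 [ 70.2   7.4 138.6]
frame_grip 0.68 255 188 [ 11.5 -70.3 212.2]
```

>>> jog_arm:
  moves:
    - [[-0.5,0.05,0.9],[0,0,0],0]
    - [[-0.5,0.05,0.8],[0,0,0],0]
    - [[0,0,0],[0,0,0],0]

```text
time_s: 15.28
eef_pos: [683.8, 45.8, 175.3]
orientation: [0.735, 0.648, -0.151, 0.131]
wrist_force: [0.4, -0.0, -0.1]
opening: 0.002
finger_force: 0.0
```

>>> jog_arm:
  moves:
    - [[0.2,0,0.5],[0,0,0],0]
    - [[0.25,0,0.3],[0,0,0],0]
    - [[0.25,0,0.3],[0,0,0],0]
    - [[0,0,0],[0,0,0],0]

```text
time_s: 15.62
eef_pos: [685.4, 58.9, 136.2]
orientation: [0.733, 0.651, -0.149, 0.131]
wrist_force: [-0.2, 0.3, 0.2]
opening: 0.002
finger_force: 0.3
```

```bash
python3 m.py; python3 -c "
from h import *
p=r.snapshot('wrist'); save(p,'wb',1.5)"
```

```text
local [146.5  37.8 136.2]
now [685.4  58.9 136.2] toolx yaw 1.453 tilt [-0.049 -0.386 -0.921] F [-0.2  0.3  0.2] t 15.6167 q [-0.48  1.16  0.63  0.95 -0.2   1.24 -0.21]
[684.50392386  55.22652347 172.        ] shift units [-0.58 -0.02 -1.05] |rows>= 2 turn [0. 0. 0.]
[684.50392386  55.22652347 156.        ] shift units [0.21 0.   0.49] |rows>= 1 turn [0. 0. 0.]
[684.93562808  67.26037703 117.        ] shift units [ 0.87 -0.03  1.04] |rows>= 2 turn [0. 0. 0.]
[673.73280989  74.6425762   96.        ] shift units [ 0.46 -0.4   0.57] |rows>= 1 turn [0. 0. 0.]
[663.28548088  79.92020034  84.        ] shift units [ 0.28 -0.37  0.32] |rows>= 1 turn [0. 0. 0.]
[650.73357683  84.4423353   75.        ] shift units [ 0.21 -0.43  0.24] |rows>= 1 turn [0. 0. 0.]
kick_foot 0.78 312 210 [ 63.1 189.3  -4.5]
kick_pivot 0.79 282 202 [ 63.7   4.5 141. ]
frame_grip 0.95 256 185 [  9.  -63.1 219. ]
```

View pics/wb.png

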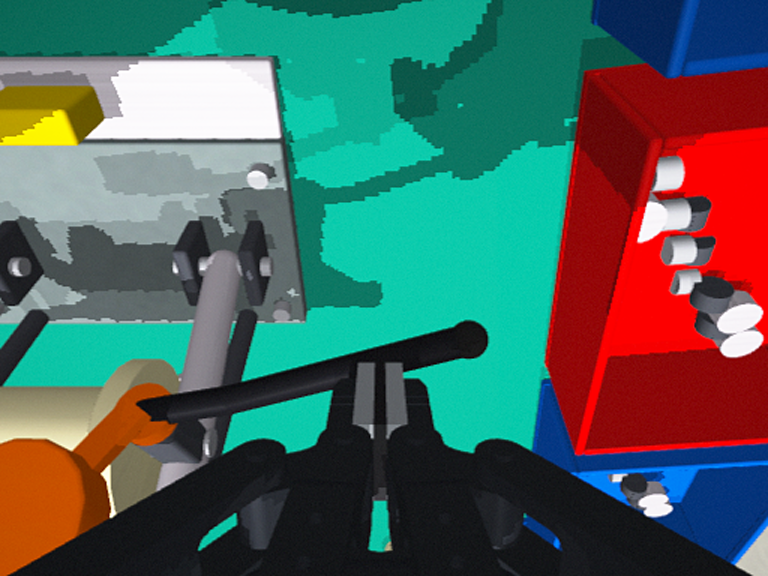

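The view shows the fingertips at (380,365) overlapping the leg, which runs from (150,410) to its foot at (470,340). I need depth to tell whether they are on top of it or beside it.

```bash
cat > n.py <<'E'
from h import *
p=r.snapshot("wrist"); L=loc(cloud(p)); c=p["color"].astype(int)
for q in ("kick_foot",):
    for m in r.pinpoint(p,q)[:2]:
        u,v=np.round(m["xy"]).astype(int); print(q,round(m["p"],2),u,v,np.nanmedian(L[v-2:v+3,u-2:u+3].reshape(-1,3),axis=0).round(1))
k=(c.max(2)<70)&(L[...,2]>20)&(L[...,2]<185)&(L[...,1]>-20)&(L[...,1]<90)
for x in range(75,185,10):
    m=k&(abs(L[...,0]-x)<3)
    if m.sum()>2: print(x,m.sum(),np.percentile(L[m],[5,50,95],axis=0)[:,1:].round(0).tolist())
x,R,o=st(); print("local tcp",loc(x).round(1),np.round(o["wrist_force"],1),np.round(o["moment"],2))
E
python3 n.py
```

```text
kick_foot 0.83 314 223 [175.7  55.6 135.3]
75 601 [[-18.0, 121.0], [-0.0, 133.0], [23.0, 139.0]]
85 729 [[-13.0, 23.0], [16.0, 42.0], [24.0, 138.0]]
95 222 [[20.0, 131.0], [25.0, 136.0], [27.0, 138.0]]
105 218 [[23.0, 132.0], [28.0, 136.0], [30.0, 138.0]]
115 352 [[27.0, 132.0], [33.0, 137.0], [68.0, 184.0]]
125 562 [[32.0, 132.0], [65.0, 179.0], [69.0, 184.0]]
135 729 [[38.0, 133.0], [53.0, 161.0], [68.0, 184.0]]
145 912 [[44.0, 133.0], [57.0, 176.0], [68.0, 184.0]]
155 895 [[45.0, 133.0], [63.0, 173.0], [68.0, 184.0]]
165 541 [[46.0, 132.0], [53.0, 138.0], [65.0, 184.0]]
175 612 [[50.0, 132.0], [57.0, 138.0], [69.0, 184.0]]
local tcp [147.4  37.  139.1] [-1.3  0.5  1.2] [ 0.4   0.07 -0.03]
```

The leg is under the tips and has already turned, with the foot down from 160 to 135 mm. The tips sit about 6 mm to -y of the leg's centre, so I'll bias towards +y and carry on along the arc.

>>> jog_arm:
  moves:
    - [[0.4,0,0.25],[0,0,0],0]
    - [[0.3,-0.1,0.35],[0,0,0],0]
    - [[0,0,0],[0,0,0],0]

```text
time_s: 16.22
eef_pos: [683.2, 72.3, 110.5]
orientation: [0.732, 0.651, -0.15, 0.131]
wrist_force: [-1.0, -0.1, -1.0]
opening: -0.001
finger_force: 0.0
```

```bash
python3 n.py
```

```text
75 37 [[23.0, 127.0], [24.0, 129.0], [25.0, 130.0]]
85 578 [[-13.0, 22.0], [10.0, 39.0], [26.0, 123.0]]
95 300 [[31.0, 120.0], [89.0, 173.0], [90.0, 176.0]]
105 1672 [[38.0, 120.0], [87.0, 171.0], [90.0, 179.0]]
115 2110 [[39.0, 117.0], [81.0, 164.0], [86.0, 171.0]]
125 853 [[42.0, 110.0], [75.0, 153.0], [82.0, 161.0]]
135 1103 [[59.0, 115.0], [80.0, 149.0], [84.0, 160.0]]
145 1775 [[57.0, 104.0], [70.0, 149.0], [89.0, 177.0]]
155 1305 [[58.0, 100.0], [69.0, 137.0], [84.0, 160.0]]
165 1350 [[63.0, 97.0], [77.0, 157.0], [83.0, 164.0]]
175 2063 [[65.0, 154.0], [83.0, 166.0], [88.0, 174.0]]
local tcp [143.9  49.5 113.1] [0.2 1.2 1.7] [ 0.5  -0.01 -0.04]
```

>>> jog_arm:
  moves:
    - [[0.5,-0.25,0.35],[0,0,0],0]
    - [[0.3,-0.35,0.35],[0,0,0],0]
    - [[0,0,0],[0,0,0],0]

```text
time_s: 16.57
eef_pos: [666.6, 88.0, 83.1]
orientation: [0.732, 0.651, -0.15, 0.131]
wrist_force: [-0.1, 0.6, 0.1]
opening: 0.003
finger_force: 0.0
```

```bash
python3 n.py
```

```text
kick_foot 0.92 240 193 [118.6  80.4  55.5]
75 44 [[29.0, 110.0], [31.0, 113.0], [32.0, 115.0]]
85 333 [[5.0, 21.0], [18.0, 33.0], [79.0, 140.0]]
95 1034 [[48.0, 84.0], [79.0, 137.0], [86.0, 144.0]]
105 850 [[54.0, 68.0], [65.0, 81.0], [89.0, 136.0]]
115 944 [[67.0, 54.0], [76.0, 69.0], [82.0, 109.0]]
125 1282 [[72.0, 56.0], [81.0, 118.0], [88.0, 132.0]]
135 434 [[74.0, 89.0], [78.0, 100.0], [82.0, 109.0]]
145 277 [[85.0, 121.0], [88.0, 126.0], [90.0, 136.0]]
155 677 [[78.0, 135.0], [81.0, 139.0], [87.0, 144.0]]
165 58 [[78.0, 138.0], [79.0, 140.0], [81.0, 142.0]]
local tcp [126.5  63.   85.7] [ 1.1 -0.8 -0. ] [ 0.42 -0.06  0.02]
```

>>> jog_arm:
  moves:
    - [[0,0.2,0],[0,0,0],0]
    - [[0.4,0.3,-0.8],[0,0,0],0]
    - [[0.4,0.3,-0.9],[0,0,0],0]
    - [[0.4,0.3,-0.9],[0,0,0],0]
    - [[0,0,-1],[0,0,0],0]

```text
time_s: 17.08
eef_pos: [709.9, 156.2, 169.4]
orientation: [0.733, 0.651, -0.149, 0.132]
wrist_force: [-0.1, -0.5, -0.1]
opening: -0.002
finger_force: 0.0
```

```bash
python3 n.py | grep -v "^[0-9]"; python3 -c "
from h import *
p=r.snapshot('wrist'); save(p,'wc',1.5)
p=r.snapshot('scene'); w=cloud(p)
for q in('kick_foot','kick_pivot','frame_grip'):
    for m in r.pinpoint(p,q)[:2]:
        u,v=np.round(m['xy']).astype(int); print(q,round(m['p'],2),u,v,loc(w[v,u]).round(1))
legs([])"
```

```text
kick_foot 0.57 138 181 [60.4 82.2 42.3]
local tcp [160.5 137.8 173.6] [ 0.5 -1.3  0.2] [ 0.43 -0.08 -0.01]
kick_foot 0.56 281 204 [ 62.3   1.5 133.4]
kick_foot 0.49 293 214 [58.6 76.3 41.7]
kick_pivot 0.72 285 204 [ 72.3  10.3 133.8]
frame_grip 0.83 254 188 [  5.8 -69.1 208.6]
now [709.2 154.7 168.5] toolx yaw 1.451 tilt [-0.047 -0.387 -0.921] F [ 0.3 -0.6 -0.2] t 17.4333 q [-0.51  1.25  0.63  0.53 -0.22  1.59 -0.35]
```

View pics/wc.png

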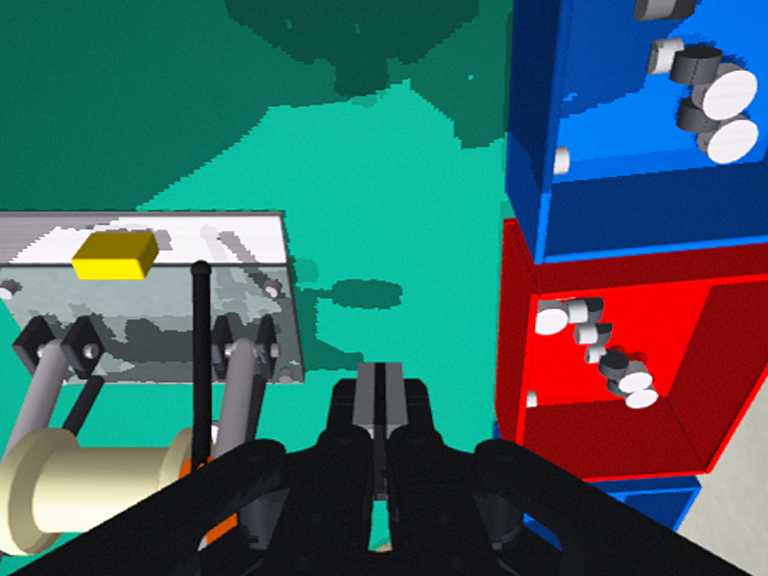

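The leg is fully down: in the wrist picture it runs from (200,460) to its foot at (200,268), over the straightedge. Now untilting and rising before going to the red bar.

>>> jog_arm:
  moves:
    - [[0,0,-0.9],[0,0.1,0],0]
    - [[0,0,-0.9],[0,0.1,0],0]
    - [[0,-0.3,-0.9],[0,0.1,0],0]
    - [[0,-0.4,-0.9],[0,0.1,0],0.3]
    - [[-0.4,-0.5,-0.7],[0,0,0],0.6]

```text
time_s: 17.85
eef_pos: [675.2, 172.8, 296.0]
orientation: [0.749, 0.663, 0.003, -0.001]
wrist_force: [1.3, -1.4, 0.5]
opening: 0.271
finger_force: 0.0
```

```bash
cat > t.py <<'E'
from h import *
x,R,o=st(); legs([(wor(0,-56,310),A+np.pi)]); print("local",loc(x).round(1))
g=np.array(wor(0,-56,310)); n=13; Rg=down(A+np.pi); d=(g-x)/n
rv=(R.inv()*Rg).as_rotvec()/n
for i in range(n):
    print(np.round(R.inv().apply(d)/30,2),np.round(rv,3)); R=R*Ro.from_rotvec(rv)
E
python3 t.py
```

```text
now [675.2 172.8 296. ] toolx yaw 1.449 tilt [ 0.003  0.006 -1.   ] F [ 1.3 -1.4  0.5] t 17.85 q [-0.43  0.93  0.49  0.8  -0.39  1.48 -0.21]
[528.85171702 -16.80395969 310.        ] shift units [-6.86 -4.07 -0.52] |rows>= 7 turn [ 0.007 -0.004 -1.574]
local [122.8 149.7 296. ]
[-0.53 -0.31 -0.04] [ 0.001 -0.    -0.121]
[-0.49 -0.37 -0.04] [ 0.001 -0.    -0.121]
[-0.44 -0.43 -0.04] [ 0.001 -0.    -0.121]
[-0.38 -0.48 -0.04] [ 0.001 -0.    -0.121]
[-0.32 -0.52 -0.04] [ 0.001 -0.    -0.121]
[-0.26 -0.56 -0.04] [ 0.001 -0.    -0.121]
[-0.19 -0.59 -0.04] [ 0.001 -0.    -0.121]
[-0.11 -0.6  -0.04] [ 0.001 -0.    -0.121]
[-0.04 -0.61 -0.04] [ 0.001 -0.    -0.121]
[ 0.03 -0.61 -0.04] [ 0.001 -0.    -0.121]
[ 0.11 -0.6  -0.04] [ 0.001 -0.    -0.121]
[ 0.18 -0.59 -0.04] [ 0.001 -0.    -0.121]
[ 0.25 -0.56 -0.04] [ 0.001 -0.    -0.121]
```

>>> jog_arm:
  moves:
    - [[-0.5,-0.3,-0.1],[0,0,-0.12],0.7]
    - [[-0.5,-0.4,-0.1],[0,0,-0.12],0.7]
    - [[-0.45,-0.45,-0.1],[0,0,-0.12],0.7]
    - [[-0.4,-0.5,-0.1],[0,0,-0.12],0.7]
    - [[-0.3,-0.5,0],[0,0,-0.12],0.7]

```text
time_s: 18.27
eef_pos: [617.3, 100.4, 306.1]
orientation: [0.516, 0.857, -0.0, 0.0]
wrist_force: [-0.2, -0.2, -0.2]
opening: 0.705
finger_force: 0.0
```

>>> jog_arm:
  moves:
    - [[-0.25,-0.55,0],[0,0,-0.12],0.7]
    - [[-0.2,-0.6,0],[0,0,-0.12],0.7]
    - [[-0.1,-0.6,0],[0,0,-0.12],0.7]
    - [[-0.05,-0.6,0],[0,0,-0.12],0.7]
    - [[0,-0.6,0],[0,0,-0.12],0.7]

```text
time_s: 18.68
eef_pos: [561.9, 28.0, 305.6]
orientation: [0.24, 0.971, -0.0, -0.0]
wrist_force: [1.1, -0.5, -0.2]
opening: 0.699
finger_force: 0.0
```

```bash
python3 t.py|head -3
```

```text
now [561.9  28.  305.6] toolx yaw 2.658 tilt [-0.001 -0.    -1.   ] F [ 1.1 -0.5 -0.2] t 18.6833 q [-0.2   0.62  0.18  1.4  -0.11  1.13  1.08]
[528.85171702 -16.80395969 310.        ] shift units [ 0.28 -1.83 -0.15] |rows>= 2 turn [-0.    -0.    -0.365]
local [ 27.5  -7.6 305.6]
```

>>> jog_arm:
  moves:
    - [[0.05,-0.6,0],[0,0,-0.12],0.7]
    - [[0.1,-0.6,0],[0,0,-0.12],0.7]
    - [[0.15,-0.6,0],[0,0,-0.12],0.7]
    - [[0,0,0],[0,0,0],0.7]

```text
time_s: 19.02
eef_pos: [533.4, -22.0, 306.0]
orientation: [0.063, 0.998, -0.001, -0.0]
wrist_force: [0.7, -1.2, 1.2]
opening: 0.7
finger_force: 0.0
```

```bash
cat > u.py <<'E'
from h import *
for n in("wrist","top","scene"):
    p=r.snapshot(n); 
    if n=="wrist": save(p,"wd",1.5)
    L=loc(cloud(p)); c=p["color"].astype(int)
    k=(c[...,0]>90)&(c[...,0]>3.5*c[...,1])&(L[...,2]>185)&(L[...,2]<245)&(abs(L[...,0])<110)&(abs(L[...,1])<100)
    if k.sum()>5: print(n,k.sum(),np.percentile(L[k],[2,50,98],axis=0).round(1).tolist())
    for x in range(-70,71,20):
        m=k&(abs(L[...,0]-x)<6)
        if m.sum()>10: print("  x",x,m.sum(),np.percentile(L[m],[3,50,97],axis=0)[:,1:].round(1).tolist())
x,R,o=st(); print("local tcp",loc(x).round(1)); legs([])
E
python3 u.py
```

```text
wrist 6027 [[-75.7, -65.8, 216.1], [-11.2, -56.0, 221.8], [75.8, -46.3, 224.0]]
  x -70 587 [[-65.8, 216.2], [-56.1, 221.7], [-46.4, 223.8]]
  x -50 551 [[-66.0, 216.6], [-56.7, 221.8], [-46.6, 223.8]]
  x -30 503 [[-65.6, 216.7], [-56.0, 221.8], [-46.3, 223.9]]
  x -10 465 [[-65.8, 216.5], [-56.0, 221.7], [-46.6, 223.8]]
  x 10 421 [[-65.3, 217.1], [-56.0, 221.8], [-46.4, 223.8]]
  x 30 398 [[-65.6, 216.5], [-56.0, 221.8], [-46.2, 223.8]]
  x 50 381 [[-65.8, 216.5], [-56.0, 221.8], [-46.6, 223.9]]
  x 70 343 [[-65.3, 216.4], [-56.0, 221.8], [-46.5, 223.9]]
scene 12 [[-69.5, -65.2, 218.6], [-44.0, -61.0, 220.3], [64.8, -57.9, 221.1]]
local tcp [  6.2 -56.7 305.6]
now [535.  -18.2 305.6] toolx yaw 3.009 tilt [-0.  0. -1.] F [ 0.1  0.7 -0. ] t 19.1667 q [-0.06  0.57  0.07  1.5  -0.04  1.07  1.46]
```

The red bar is measured with its axis at local y -56, z 212, parallel to the base, matching the text (-56, 211.5). Tilting the tool to line up with the frame.

>>> jog_arm:
  moves:
    - [[0.1,-0.2,0.3],[-0.1,0,0],0.7]
    - [[0.1,-0.3,0.4],[-0.1,0,0],0.7]
    - [[0,-0.4,0.4],[-0.1,0,0],0.7]
    - [[0,0,0],[0,0,0],0.7]
    - [[0,0,0],[0,0,0],0.7]

```text
time_s: 19.58
eef_pos: [525.8, -42.3, 268.7]
orientation: [0.067, 0.986, 0.149, 0.009]
wrist_force: [0.2, -0.0, 0.1]
opening: 0.694
finger_force: 0.0
```

```bash
cat > s.py <<'E'
from h import *
x,R,o=st(); print("local tcp",loc(x).round(1),"tilt local",(loc(x+100*R.as_matrix()[:,2])-loc(x)).round(1)); legs([(wor(0,-50.5,194.6),None)])
E
python3 s.py
```

```text
local tcp [ -0.  -81.7 268.7] tilt local [  0.2  29.6 -95.5]
now [525.8 -42.3 268.7] toolx yaw 3.006 tilt [ 0.037  0.293 -0.955] F [ 0.2 -0.   0.1] t 19.5833 q [ 0.25  0.61 -0.11  1.61 -0.29  0.96  1.77]
[529.50467338 -11.34285651 194.6       ] shift units [0.01 0.26 2.67] |rows>= 3 turn [0. 0. 0.]
```

>>> jog_arm:
  moves:
    - [[0,0.26,0.5],[0,0,0],0.7]
    - [[0,0,0.8],[0,0,0],0.7]
    - [[0,0,0.7],[0,0,0],0.7]
    - [[0,0,0.5],[0,0,0],0.7]
    - [[0,0,0.1],[0,0,0],0.7]

```text
time_s: 20.0
eef_pos: [529.6, -7.8, 195.8]
orientation: [0.063, 0.987, 0.149, 0.008]
wrist_force: [0.3, 0.1, -1.1]
opening: 0.696
finger_force: 0.0
```

>>> jog_arm:
  moves:
    - [[0,0,0],[0,0,0],0.7]
    - [[0,0,0],[0,0,0],0.7]

```text
time_s: 20.17
eef_pos: [530.4, -9.8, 198.3]
orientation: [0.064, 0.987, 0.149, 0.01]
wrist_force: [-0.5, -0.1, 0.0]
opening: 0.702
finger_force: 0.0
```

```bash
python3 s.py; python3 u.py | head -12
```

```text
local tcp [  0.7 -48.8 198.3] tilt local [  0.4  29.5 -95.5]
now [530.4  -9.8 198.3] toolx yaw 3.012 tilt [ 0.039  0.293 -0.955] F [-0.5 -0.1  0. ] t 20.1667 q [ 0.2   0.7  -0.13  1.72 -0.32  0.74  1.78]
[529.50467338 -11.34285651 194.6       ] shift units [ 0.02 -0.09  0.1 ] |rows>= 1 turn [0. 0. 0.]
wrist 14909 [[-76.8, -66.8, 214.4], [-31.0, -58.9, 221.6], [37.9, -46.9, 223.8]]
  x -70 2134 [[-66.8, 214.9], [-59.0, 221.6], [-47.3, 223.8]]
  x -50 1800 [[-66.7, 214.8], [-59.0, 221.6], [-47.7, 223.7]]
  x -30 1565 [[-66.7, 215.1], [-58.9, 221.7], [-47.3, 223.7]]
  x -10 1347 [[-66.7, 214.9], [-59.0, 221.6], [-47.7, 223.7]]
  x 10 1175 [[-66.7, 215.1], [-58.9, 221.6], [-47.5, 223.7]]
  x 30 1040 [[-66.7, 215.1], [-58.8, 221.6], [-47.3, 223.6]]
  x 50 18 [[-48.5, 215.0], [-46.4, 216.7], [-45.5, 219.8]]
top 95 [[-75.0, -59.5, 211.3], [-24.3, -53.0, 220.2], [74.4, -47.3, 228.6]]
  x -50 11 [[-58.4, 214.8], [-53.7, 218.7], [-48.0, 223.7]]
  x -30 12 [[-59.4, 215.2], [-54.5, 221.9], [-48.7, 227.4]]
  x 50 13 [[-59.2, 212.4], [-54.5, 222.3], [-46.7, 228.3]]
```

>>> jog_arm:
  moves:
    - [[0,-0.09,0.1],[0,0,0],0.7]
    - [[0,0,0],[0,0,0],0.1]
    - [[0,0,0],[0,0,0],0.1]
    - [[0,0,0],[0,0,0],0.1]
    - [[0,0,0],[0,0,0],0.1]
  squeeze: 40

```text
time_s: 20.73
eef_pos: [529.9, -11.5, 194.3]
orientation: [0.064, 0.987, 0.15, 0.01]
wrist_force: [-0.1, 2.2, 5.5]
opening: 0.246
finger_force: 38.9
```

>>> jog_arm:
  moves:
    - [[0,0,0],[0,0,0],0.1]
    - [[0,0,0],[0,0,0],0.1]

```text
time_s: 20.9
eef_pos: [529.9, -11.5, 194.3]
orientation: [0.064, 0.987, 0.149, 0.01]
wrist_force: [-1.9, 2.5, 7.0]
opening: 0.24
finger_force: 38.9
```

```bash
cat > v.py <<'E'
from h import *
# rows for a swing: TCP rotates about hinge line (local x axis at z=30) by da/n per row
import sys
da=float(sys.argv[1]); n=int(sys.argv[2]); x,R,o=st(); print("local",loc(x).round(1),np.round(o["wrist_force"],1),o["opening"])
h=np.array([*C,30.]); ax=np.array([np.cos(A),np.sin(A),0])
for i in range(n):
    q=Ro.from_rotvec(-ax*da/n); x2=h+q.apply(x-h); R2=q*R
    print(np.round(R.inv().apply(x2-x)/30,3),np.round((R.inv()*R2).as_rotvec(),3)); x,R=x2,R2
E
python3 v.py 0.3 10
```

```text
local [  0.4 -50.6 194.3] [-1.9  2.5  7. ] 0.23962431548122687
[0.002 0.172 0.003] [ 0.03 -0.   -0.  ]
[0.002 0.172 0.003] [ 0.03 -0.   -0.  ]
[0.002 0.172 0.003] [ 0.03 -0.   -0.  ]
[0.002 0.172 0.003] [ 0.03 -0.   -0.  ]
[0.002 0.172 0.003] [ 0.03 -0.   -0.  ]
[0.002 0.172 0.003] [ 0.03 -0.   -0.  ]
[0.002 0.172 0.003] [ 0.03 -0.   -0.  ]
[0.002 0.172 0.003] [ 0.03 -0.   -0.  ]
[0.002 0.172 0.003] [ 0.03 -0.   -0.  ]
[0.002 0.172 0.003] [ 0.03 -0.   -0.  ]
```

>>> jog_arm:
  moves:
    - [[0,0.17,0],[0.03,0,0],0.1]
    - [[0,0.17,0],[0.03,0,0],0.1]
    - [[0,0.17,0],[0.03,0,0],0.1]
    - [[0,0.17,0],[0.03,0,0],0.1]
    - [[0,0,0],[0,0,0],0.1]

```text
time_s: 21.32
eef_pos: [532.4, 9.4, 199.5]
orientation: [0.063, 0.994, 0.089, 0.006]
wrist_force: [-2.8, -2.1, 6.1]
opening: 0.237
finger_force: 40.1
```

>>> jog_arm:
  moves:
    - [[0,0.17,0],[0.03,0,0],0.1]
    - [[0,0.17,0],[0.03,0,0],0.1]
    - [[0,0.17,0],[0.03,0,0],0.1]
    - [[0,0.17,0],[0.03,0,0],0.1]
    - [[0,0,0],[0,0,0],0.1]

```text
time_s: 21.73
eef_pos: [534.7, 29.2, 201.9]
orientation: [0.064, 0.998, 0.03, 0.002]
wrist_force: [-5.6, -1.2, 7.1]
opening: 0.241
finger_force: 40.4
```

```bash
python3 v.py 0.06 3; python3 s.py; python3 u.py | head -9; python3 g.py we | grep -v "^-\?[1-7]0"
```

```text
local [  0.4  -9.7 201.9] [-5.6 -1.2  7.1] 0.2412733266960217
[0.001 0.115 0.002] [ 0.02 -0.    0.  ]
[0.001 0.115 0.002] [ 0.02 -0.    0.  ]
[0.001 0.115 0.002] [ 0.02 -0.    0.  ]
local tcp [  0.4  -9.7 201.9] tilt local [ -0.    6.  -99.8]
now [534.7  29.2 201.9] toolx yaw 3.014 tilt [ 0.007  0.059 -0.998] F [-5.6 -1.2  7.1] t 21.7333 q [-0.13  0.69  0.09  1.68 -0.16  0.77  1.5 ]
[529.50467338 -11.34285651 194.6       ] shift units [ 0.   -1.37  0.16] |rows>= 2 turn [0. 0. 0.]
wrist 15129 [[-76.8, -21.2, 223.3], [-32.6, -11.7, 230.1], [34.3, -1.3, 232.1]]
  x -70 2220 [[-21.1, 223.5], [-11.8, 230.1], [-1.6, 232.1]]
  x -50 1895 [[-21.0, 223.6], [-11.7, 230.1], [-1.4, 232.0]]
  x -30 1638 [[-21.0, 223.8], [-11.8, 230.1], [-1.4, 232.0]]
  x -10 1370 [[-20.8, 224.8], [-11.6, 230.1], [-2.1, 232.0]]
  x 10 1185 [[-20.8, 225.4], [-11.7, 230.2], [-2.3, 231.8]]
  x 30 1073 [[-20.9, 223.8], [-11.8, 230.1], [-1.4, 231.9]]
local tcp [  0.3 -11.6 201.8]
now [534.5  27.3 201.8] toolx yaw 3.012 tilt [ 0.007  0.06  -0.998] F [-6.2 -2.3  5.1] t 21.8833 q [-0.12  0.69  0.08  1.69 -0.16  0.77  1.5 ]
-90 319 base y max 84.4 plate y [60.9 94.8]
-80 368 base y max 59.8 plate y [61.3 95.5]
0 171 base y max 70.2 plate y [60.8 70.6]
80 187 base y max 59.3 plate y [61.  95.8]
90 137 base y max 66.8 plate y [61.6 95.6]
local tcp [  0.3 -11.7 201.7] [-4.86175496 -2.15557034  4.65452143]
```

>>> jog_arm:
  moves:
    - [[0,0.13,0],[0.025,0,0],0.1]
    - [[0,0.12,0],[0.02,0,0],0.1]
    - [[0,0.06,0],[0.012,0,0],0.1]
    - [[0,0,0],[0,0,0],0.1]
    - [[0,0,0],[0,0,0],0.1]

```text
time_s: 22.35
eef_pos: [535.6, 36.7, 202.2]
orientation: [0.065, 0.998, 0.002, -0.001]
wrist_force: [-6.3, -0.8, 6.9]
opening: 0.243
finger_force: 40.6
```

```bash
python3 s.py; python3 u.py; python3 g.py wf | grep -v "^-\?[1-7]0"
```

```text
local tcp [  0.3  -2.1 202.2] tilt local [  -0.2    0.4 -100. ]
now [535.6  36.7 202.2] toolx yaw 3.012 tilt [-0.001  0.004 -1.   ] F [-6.3 -0.8  6.9] t 22.35 q [-0.2   0.69  0.13  1.67 -0.13  0.79  1.44]
[529.50467338 -11.34285651 194.6       ] shift units [-0.01 -1.61  0.25] |rows>= 2 turn [0. 0. 0.]
wrist 15141 [[-76.8, -12.4, 223.4], [-32.5, -2.6, 230.4], [34.4, 7.4, 232.5]]
  x -70 2205 [[-12.3, 223.9], [-2.8, 230.5], [7.2, 232.5]]
  x -50 1881 [[-12.2, 224.1], [-2.7, 230.4], [7.2, 232.3]]
  x -30 1635 [[-12.2, 223.7], [-2.5, 230.4], [7.4, 232.4]]
  x -10 1374 [[-11.9, 224.9], [-2.5, 230.5], [6.8, 232.3]]
  x 10 1187 [[-11.9, 225.8], [-2.6, 230.5], [6.5, 232.3]]
  x 30 1067 [[-12.0, 224.1], [-2.4, 230.4], [7.3, 232.1]]
local tcp [  0.3  -2.4 202.1]
now [535.5  36.4 202.1] toolx yaw 3.011 tilt [-0.001  0.004 -1.   ] F [-6.5 -1.   6.7] t 22.5 q [-0.2   0.69  0.13  1.67 -0.13  0.79  1.44]
-90 343 base y max 87.3 plate y [61.2 95.4]
-80 390 base y max 81.0 plate y [60.8 95. ]
0 183 base y max 70.3 plate y [60.6 95.4]
80 194 base y max 59.2 plate y [60.6 95.9]
90 145 base y max 59.6 plate y [61.3 95.5]
local tcp [  0.3  -2.4 202.1] [-5.8635869  -0.24574659  6.68024902]
```

>>> jog_arm:
  moves:
    - [[0,0.06,0],[0,0,0],0.1]
    - [[0,0,0],[0,0,0],0.1]
    - [[0,0,0],[0,0,0],0.1]
    - [[0,0,0],[0,0,0],0.1]
    - [[0,0,0],[0,0,0],0.1]

```text
time_s: 22.97
eef_pos: [535.7, 37.9, 202.2]
orientation: [0.065, 0.998, 0.002, -0.001]
wrist_force: [-6.2, -1.6, 7.6]
opening: 0.239
finger_force: 40.7
```

```bash
python3 u.py|head -4; python3 g.py wg | grep -v "^-\?[1-7]0"
python3 - <<'E'
from h import *
for n in("scene","top"):
    p=r.snapshot(n); w=cloud(p)
    for q in("kick_foot","roller_a","bearing","collar","red_tub","wrench","straightedge"):
        for m in r.pinpoint(p,q)[:2]:
            u,v=np.round(m["xy"]).astype(int); print(n,q,round(m["p"],2),u,v,w[v,u].round(0),"loc",loc(w[v,u]).round(0) if q[0] in"ks" else "")
    if n=="scene": save(p,"end",6,(215,150,330,240))
E
```

```text
wrist 15141 [[-76.8, -11.1, 223.5], [-32.6, -1.3, 230.4], [34.4, 8.7, 232.5]]
  x -70 2219 [[-11.1, 223.7], [-1.4, 230.4], [8.6, 232.4]]
  x -50 1870 [[-11.0, 224.4], [-1.3, 230.4], [8.5, 232.5]]
  x -30 1629 [[-10.9, 223.8], [-1.2, 230.4], [8.7, 232.4]]
-90 345 base y max 59.6 plate y [60.9 95.3]
-80 390 base y max 85.3 plate y [60.8 95.6]
0 188 base y max 70.2 plate y [61.  95.8]
80 198 base y max 63.1 plate y [61.2 95.1]
90 132 base y max 59.9 plate y [61.5 95.8]
local tcp [  0.3  -0.8 202.2] [-6.67752448 -1.42527158  7.61428085]
scene kick_foot 0.54 293 218 [594. 124.   7.] loc [48. 91.  7.]
scene roller_a 0.57 290 190 [491. 261.  10.] loc 
scene bearing 0.51 137 308 [ 445. -474.   -1.] loc 
scene collar 0.7 166 347 [ 602. -503.   -4.] loc 
scene collar 0.65 268 221 [533.  51.  11.] loc 
scene red_tub 0.69 339 171 [592. 494.  19.] loc 
scene wrench 0.68 341 202 [689. 328.  -1.] loc 
scene wrench 0.58 263 175 [537.  12. 237.] loc 
scene straightedge 0.89 227 252 [ 508. -150.   -0.] loc [  -5. -191.   -0.]
scene straightedge 0.86 110 278 [ 291. -457.    3.] loc [-184. -521.    3.]
top roller_a 0.93 188 200 [455. 294.  67.] loc 
top roller_a 0.68 357 150 [ 680. -392.   53.] loc 
top bearing 0.65 372 206 [ 454. -470.   -7.] loc 
top collar 0.48 378 171 [ 599. -487.   21.] loc 
top red_tub 0.85 134 170 [577. 531.  19.] loc 
top wrench 0.69 178 147 [681. 353.   3.] loc 
top wrench 0.17 244 165 [545.  55. 564.] loc 
top straightedge 0.8 368 247 [ 283. -450.   21.] loc [-193. -515.   21.]
top straightedge 0.64 235 182 [488.  79. 605.] loc [-52.  34. 605.]
```

View pics/end.png

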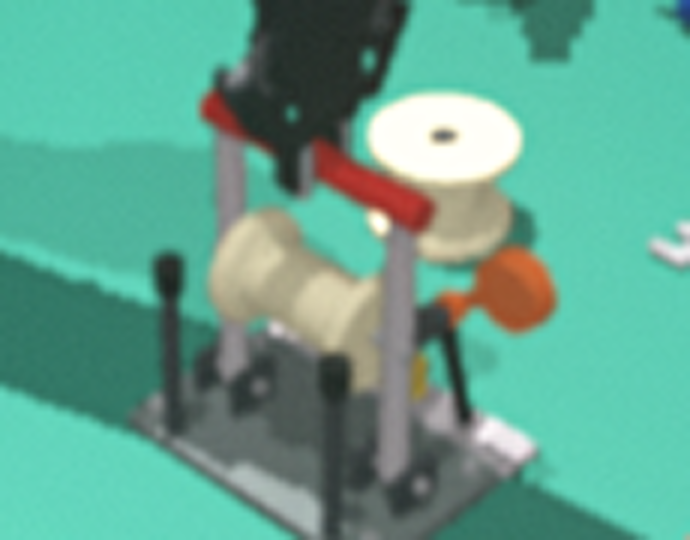

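The crop shows the frame upright in the gripper at (310,160). The leg is down with its foot over the straightedge at (465,420), the straightedge is flush, and the bystanders haven't moved. Handing in.

```bash
python3 -c "
from station import r
print(r.close_job())"
```

```text
the job is handed in; nothing more can be done
None
```

The job is handed in at about 23 s of the allowed 67 s: the 200 mm straightedge lies flush with its ends level, the kickstand is fully down, and the frame is held upright (within about 0.01 rad) by its red bar; the one thing to note is a brief 49 N wrist reading while setting the straightedge down, at the gripped fingers and under the 120 N wrist limit.

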